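# Lay out the desk tray: pencil things together, ink things together

## Task

Finish laying out the wooden desk tray around the red pencil and the blue pen that already lie in it: put the eraser in the pocket directly behind the red pencil and the sharpener in the pocket just to the right of the eraser's, put the correction tape in the pocket directly behind the blue pen, and lay the black marker in the groove just to the right of the blue pen. Left, right and behind are as seen from the robot; everything ends flat on the bottom of its own pocket or groove; leave the pencil and the pen in their grooves and the pink highlighter where it is.

Things in the scene. Friction and masses are not known exactly. Their poses are not given: they have to be found in the camera images.
- tray: Fixed wooden tray with grey felt in its recesses, 276x250x11 mm. Origin: underside centre; x to the back, y left. Four lanes along x at y = 90, 30, -30, -90 mm; each has a groove in front (152x34, centre x = -53), a pocket behind (97x52, centre x = 80.5), floors at z = 6. At x = -83 to -23 the walls by the grooves are cut to the floor for fingers. Pencil and pen: 1st and 3rd lane or 3rd and 1st.
- pencil_stub: Short red pencil with a pink rubber end, 7 x 92 x 7 mm, lying in a groove of the tray. Origin: centre of its underside; y along its length. It stays where it is.
- pen_blue: Slim blue ballpoint pen, 10 x 142 x 12 mm, lying in a groove of the tray. Origin: centre of its underside; y along its length. It stays where it is.
- eraser: Blue and white eraser, 20 x 44 x 12 mm, lying on the desk. Origin: centre of its underside; y along its length (44), x across (20), z up.
- sharpener: Small grey metal pencil sharpener, 16 x 26 x 13 mm, lying on the desk. Origin: centre of its underside; y along its length (26), x across (16), z up.
- correction_tape: White correction tape with a round blue spot on top, 33 x 81 x 15 mm, tapering to its ends, lying on the desk. Origin: centre of its underside; y along its length (81), x across (33), z up.
- marker_black: Thick black marker, 17 x 136 x 17 mm, lying on the desk. Origin: centre of its underside; y along its length (136), x across (17), z up.
- highlighter_pink: Pink highlighter, 18 x 122 x 18 mm, lying on the desk among the things to be moved. Origin: underside, middle; y along its length. Leave it alone.
Things that resemble listed ones, but are neither listed nor needed, are in the scene too. There is more than one size of the eraser; the one meant has the size given above.

How it is judged:
By the outcome, as a careful person would: the job done as asked, in the order asked, and still so for the second after the job is handed in, with the robot touching nothing.
It also fails if it takes over 99 s, if anything falls off the work surface, if the arm or the gripper's body presses on something with over 40 N, if the wrist force passes 120 N, or if a joint passes its speed limit or range.

## Robot

A 6-joint arm with a two-finger parallel gripper is mounted at the origin on a cart in front of the work surface, level with it; the furniture and walls round the work are solid. World frame = base frame: x ahead of the robot, y to its left, z up, the work surface at z = 0. Lengths are in mm, angles in rad, forces in N, time in s.
With the tool pointing down it reaches from about 250 to 800 mm from the base axis. Payload 8.5 kg.
Tool frame: the origin (TCP) lies midway between the tips of the shut fingers; the grasp point (between the pads) lies 19 mm behind it; y points along the fingers, z is the direction in which the jaws open and shut, and the axes are right-handed (so a half turn about y gives the same grasp; the last joint's range is limited). The gripper opens to 85 mm and grips with 20 to 120 N. Pads are 22 mm wide; open, the fingers measure 114 mm over their backs; the gripper's body (76 mm by 85 mm) begins 54 mm behind the grasp point. The pads swing forward as they close: fully open they stand 13 mm farther back than shut.
Start: joints at [-1.23, 0.238, -0.013, 1.319, 0, 1.571], TCP at [175.46, -494.765, 231.276] pointing down, gripper open.
Joint ranges: [-2.66, 2.66], [-1.03, 1.9], [-1.14, 1.46], [-1.82, 2.27], [-1.45, 1.34], [-3.14, 3.14]. Speed limits (rad/s): [2.22, 2.22, 2.79, 3.14, 3.14, 3.14].

## Interface

Orientations are given as a 3x3 rotation matrix whose columns are the frame's x, y, z axes.
In Python, from rig import sensors, imaging, hand_in gives the robot as it stands. The module is installed in compiled form; this text tells all that it offers.
- The arm moves only by the tool arm_command, never from a script. Its argument "rows" is a list of rows, each an object with "offset": the shift along the tool's x, y, z in mm, a list of three; "twist": the turn about the tool's y in degrees; "claw": the opening, from 0 (shut) to 1 (fully open). In form: [{"offset": [x, y, z], "twist": twist, "claw": claw}, ...]. A call has 1 to 10 rows; each row is the pose to reach, as a shift and turn from the pose commanded when the call began, along the tool's axes at that moment; what a row does not reach only later rows make up. A row lasts 1/8 s, in which the tool goes at most 62.5 mm and 10.7 degrees, less where a joint would pass 70% of its speed; a pose out of reach is approached as far as the arm can. A call with a gripper value outside its range is refused whole. The fingers move at their own pace and stop on an object; "grip_force" is the grip in N (left out, the last holds). Time passes only in rows, so rows that repeat a pose let the fingers close. It gives the time, the measured TCP pose, the force and the opening at its end, in the units of the state.
- sensors.read_state(): the state, without advancing time (a new reading comes with each control period).
- imaging.get_image(name): name is "scene" or "top"; returns the picture (384x512x3 uint8, red, green, blue); there is no depth.
- imaging.camera_info(name): a dict with "vfov" (degrees; the focal length in pixels is half the picture's height over the tangent of half this angle, whatever the lens; pixels are square), "cx", "cy" (the principal point, pixels), "dist_coeffs" ([k1, k2, p1, p2, k3] as OpenCV has them; the pictures are not rectified), "extrinsics" (4x4, takes a point from world to camera coordinates). Camera axes: x right, y up, looking along -z (the intrinsics and any distortion apply to the point x, -y, -z); pixel columns grow to the right and rows downward; lengths in mm; the calibration is good to about 2 mm. A picture is of the moment at which its call begins. camera_info takes no time and is no camera call.
- hand_in(): hands the job in, once; it reports no verdict.
The state is a dict: "time": time; "q": joint angles; "joint_velocities": joint speeds; "tau": joint torques, N m; "tcp_pos": TCP position; "tool_rot": TCP orientation; "force": force on the tool from outside, world axes, zero at the start; "ft_torque": the same for the moment, N m; "finger_gap": opening from 0.0 (shut) to 1.0 (fully open).
Only numpy, scipy, OpenCV 4.12 (cv2) and the standard library are available. Lean on these libraries where they do the work, as an engineer would, in place of code of your own. Each camera call takes 0.05 s, during which the arm holds its last target.

## Working session

There is one attempt and no reset: what is moved stays moved. The work goes in short steps, Python scripts to look and compute and a tool call to move; the robot and the scene stay as the last step left them, time stands still between calls to the robot, and variables do not carry over. Pictures are saved under pics/ and viewed, and the job is handed in when it is done.

Besides the shell and the picture viewer there is one more tool, called after "Call:" as name(argument=value, ...) on one line, values as JSON. arm_command: Moves the arm, as the interface text tells. Its arguments: {"type":"object","properties":{"rows":{"type":"array","items":{"type":"object","properties":{"offset":{"type":"array","items":{"type":"number"}},"twist":{"type":"number"},"claw":{"type":"number"}}}},"grip_force":{"type":"number"}},"required":["rows"]}

```bash
mkdir -p pics; python3 - <<'E'
from rig import sensors, imaging
import cv2, json
s=sensors.read_state(); print(s)
for n in("top","scene"):
    im=imaging.get_image(n); cv2.imwrite(f"pics/{n}0.png",im[:,:,::-1])
    c=imaging.camera_info(n); print(n,c)
E
```

```text
{'time': 0.0, 'q': array([-1.23000088e+00,  2.38814064e-01, -1.42403352e-02,  1.31919589e+00,
        4.50073138e-06,  1.57080005e+00]), 'joint_velocities': array([ 0.00041217, -0.00010294, -0.00012948, -0.00142914, -0.00118582,
       -0.00026421]), 'tau': array([ 4.18205100e-04, -5.38778543e+01,  3.46442449e+01,  1.83391309e-02,
        1.21186481e-04,  9.96139875e-06]), 'tcp_pos': array([ 175.340076  , -494.42395594,  230.66558055]), 'tool_rot': array([[-9.42490342e-01, -4.81725044e-04,  3.34233037e-01],
       [-3.34233384e-01,  1.37184535e-03, -9.42489344e-01],
       [-4.49531678e-06, -9.99998943e-01, -1.45395958e-03]]), 'force': array([ 0.36005226, -0.52525051, -0.45706723]), 'ft_torque': array([ 0.02270887, -0.00050544, -0.03384785]), 'finger_gap': 1.0024661500903866}
top {'vfov': 52.72403546356091, 'cx': 255.8652877942914, 'cy': 188.90953702797293, 'dist_coeffs': array([-0.11017283,  0.        ,  0.        ,  0.        ,  0.        ]), 'extrinsics': array([[-9.55922058e-03, -9.99953121e-01,  1.54200275e-03,
        -1.18691554e+02],
       [ 9.83203757e-01, -9.11800755e-03,  1.82283389e-01,
        -5.25533264e+02],
       [-1.82260784e-01,  3.25859002e-03,  9.83244826e-01,
        -9.61679136e+02],
       [ 0.00000000e+00,  0.00000000e+00,  0.00000000e+00,
         1.00000000e+00]])}
scene {'vfov': 54.49302110293981, 'cx': 254.1479475703484, 'cy': 196.5026367190996, 'dist_coeffs': array([-0.09159873,  0.        ,  0.        ,  0.        ,  0.        ]), 'extrinsics': array([[ 9.12837426e-01, -4.08017738e-01,  1.57911036e-02,
        -5.00908220e+02],
       [ 2.20542194e-01,  5.25216796e-01,  8.21893216e-01,
        -9.28278281e+01],
       [-3.43640764e-01, -7.46772283e-01,  5.69422675e-01,
        -9.59799528e+02],
       [ 0.00000000e+00,  0.00000000e+00,  0.00000000e+00,
         1.00000000e+00]])}
```

View pics/top0.png

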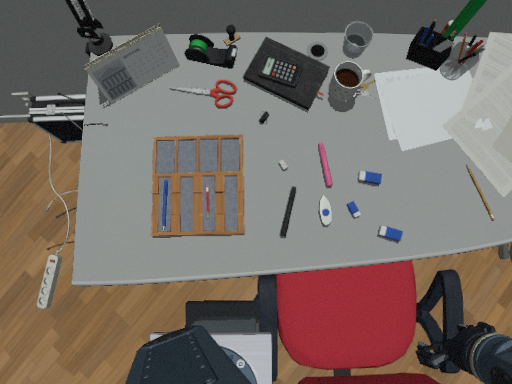

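View pics/scene0.png

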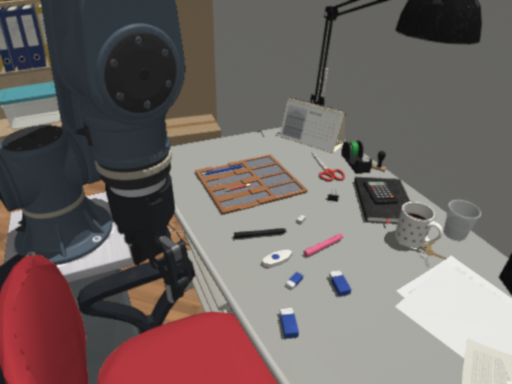

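```bash
cat > h.py <<'E'
import numpy as np, cv2
from rig import sensors, imaging
def cam(n):
    c=imaging.camera_info(n); f=192/np.tan(np.radians(c['vfov']/2))
    K=np.array([[f,0,c['cx']],[0,f,c['cy']],[0,0,1]]); D=np.array(c['dist_coeffs'])
    E=np.diag([1,-1,-1,1.])@c['extrinsics']
    return K,D,E[:3,:3],E[:3,3]
def proj(n,P):
    K,D,R,t=cam(n); P=np.atleast_2d(np.array(P,float))
    return cv2.projectPoints(P,cv2.Rodrigues(R)[0],t,K,D)[0].reshape(-1,2)
def unproj(n,uv,z):
    K,D,R,t=cam(n); uv=np.atleast_2d(np.array(uv,float))
    d=cv2.undistortPoints(uv.reshape(-1,1,2),K,D).reshape(-1,2)
    d=np.c_[d,np.ones(len(d))]@R; C=-R.T@t
    return C+d*((z-C[2])/d[:,2])[:,None]
def crop(im,x0,x1,y0,y1,k,f):
    cv2.imwrite(f,cv2.resize(im[y0:y1,x0:x1,::-1],None,fx=k,fy=k,interpolation=cv2.INTER_CUBIC))
E
python3 - <<'E'
from h import *
im=cv2.imread('pics/top0.png')[:,:,::-1]
crop(im,255,415,100,250,5,'pics/c_right.png')
crop(im,145,255,125,245,5,'pics/c_tray.png')
for nm,uv,z in [("eA",(370,178),12),("eB",(391,234),12),("eS",(354,209),10),("tape",(325,210),15),("sharp?",(283,165),13),("dark",(264,118),10),("marker",(288,211),10),("trayTL",(154,138),11),("trayTR",(242,136),11),("trayBL",(153,236),11),("trayBR",(243,234),11)]:
    print(nm,unproj('top',uv,z).round(0))
E
```

```text
eA [[ 559. -437.   12.]]
eB [[ 405. -486.   12.]]
eS [[ 474. -389.   10.]]
tape [[ 471. -308.   15.]]
sharp? [[ 597. -199.   13.]]
dark [[ 734. -149.   10.]]
marker [[ 470. -209.   10.]]
trayTL [[679. 160.  11.]]
trayTR [[681. -87.  11.]]
trayBL [[406. 152.  11.]]
trayBR [[410. -88.  11.]]
```

View pics/c_right.png

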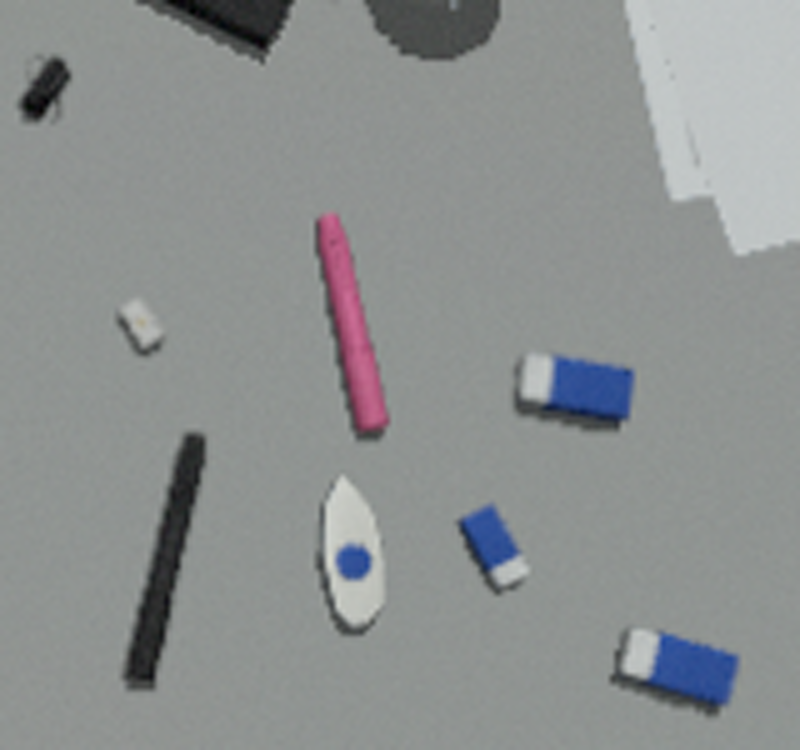

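View pics/c_tray.png

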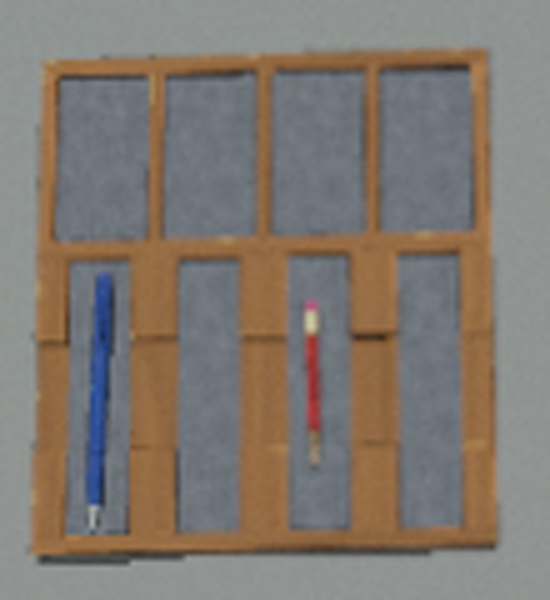

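```bash
cat > fit.py <<'E'
from h import *
from scipy.optimize import minimize
S=8
def box(x,y,a,w,l,h,z0=0):
    c,s=np.cos(a),np.sin(a); 
    return [[x+c*u-s*v,y+s*u+c*v,z] for z in(z0,z0+h) for u,v in((-w/2,-l/2),(w/2,-l/2),(w/2,l/2),(-w/2,l/2))]
def render_hull(n,P,roi):
    x0,x1,y0,y1=roi; p=(proj(n,P)-[x0,y0]+0.5)*S
    m=np.zeros(((y1-y0)*S,(x1-x0)*S),np.uint8)
    cv2.fillConvexPoly(m,cv2.convexHull(np.round(p*16).astype(np.int32).reshape(-1,1,2)),255,cv2.LINE_AA,4)
    return cv2.resize(m,(x1-x0,y1-y0),interpolation=cv2.INTER_AREA)/255.
def fitbox(n,im,roi,soft,p0,dims,z0=0):
    x0,x1,y0,y1=roi; T=soft(im[y0:y1,x0:x1].astype(float))
    f=lambda p:((render_hull(n,box(p[0],p[1],p[2]/50,*dims,z0),roi)-T)**2).sum()
    best=None
    for da in(-.3,0,.3):
        r=minimize(f,[p0[0],p0[1],(p0[2]+da)*50],method='Nelder-Mead',options=dict(initial_simplex=[[p0[0]+i,p0[1]+j,(p0[2]+da)*50+k] for i,j,k in((0,0,0),(6,0,0),(0,6,0),(0,0,10))]))
        if best is None or r.fun<best.fun: best=r
    return best.x[0],best.x[1],best.x[2]/50,best.fun/T.sum()
def diffmask(im):  # distance from desk colour
    bg=np.median(im.reshape(-1,3),0); d=np.abs(im-bg).sum(2); return d
E
python3 - <<'E'
from fit import *
im=cv2.imread('pics/top0.png')[:,:,::-1]; sc=cv2.imread('pics/scene0.png')[:,:,::-1]
for n,I,pts in(("top",im,[(354,207),(357,214),(370,178),(325,205),(325,213),(325,220),(283,165),(281,163),(288,211),(264,118),(300,190)]),("scene",sc,[(294,281),(298,276),(277,258),(301,219),(260,233),(333,197),(250,260)])):
    for p in pts: print(n,p,I[p[1],p[0]])
crop(sc,225,365,185,345,5,'pics/s_right.png')
# size check of erasers/sharpener via minAreaRect on unprojected mask
for nm,roi in(("eS",(344,364,198,222)),("eA",(354,386,166,192)),("eB",(374,408,222,246)),("sh",(274,292,155,175)),("clip",(254,274,108,128))):
    x0,x1,y0,y1=roi; r=cv2.resize(im[y0:y1,x0:x1],None,fx=4,fy=4,interpolation=cv2.INTER_LINEAR).astype(float)
    bg=np.median(r.reshape(-1,3),0); d=r-bg
    m=(d[:,:,2]>20)|(d.sum(2)>60) if nm!="clip" else d.sum(2)<-60
    vs,us=np.nonzero(m); uv=np.c_[(us+.5)/4-.5+x0,(vs+.5)/4-.5+y0]
    P=unproj('top',uv,11)[:,:2].astype(np.float32); print(nm,cv2.minAreaRect(P))
E
```

```text
top (354, 207) [ 50  82 151]
top (357, 214) [183 188 186]
top (370, 178) [ 41  75 148]
top (325, 205) [193 195 190]
top (325, 213) [ 51  81 151]
top (325, 220) [192 194 188]
top (283, 165) [172 173 162]
top (281, 163) [176 178 175]
top (288, 211) [48 49 50]
top (264, 118) [42 42 41]
top (300, 190) [142 145 144]
scene (294, 281) [ 81 104 173]
scene (298, 276) [ 59  88 166]
scene (277, 258) [110 125 177]
scene (301, 219) [210 207 198]
scene (260, 233) [36 36 36]
scene (333, 197) [21 21 22]
scene (250, 260) [169 169 163]
eS ((461.2892150878906, -395.6622314453125), (10.476953506469727, 17.349727630615234), 25.173105239868164)
eA ((568.1026000976562, -416.7461242675781), (15.314037322998047, 23.82370948791504), 78.50724029541016)
eB ((415.6845397949219, -464.764404296875), (15.697259902954102, 24.728195190429688), 73.11710357666016)
sh ((601.4461669921875, -198.64901733398438), (22.809778213500977, 11.098031997680664), 29.166488647460938)
clip ((735.2379760742188, -147.2767333984375), (25.172855377197266, 44.463340759277344), 71.64928436279297)
```

View pics/s_right.png

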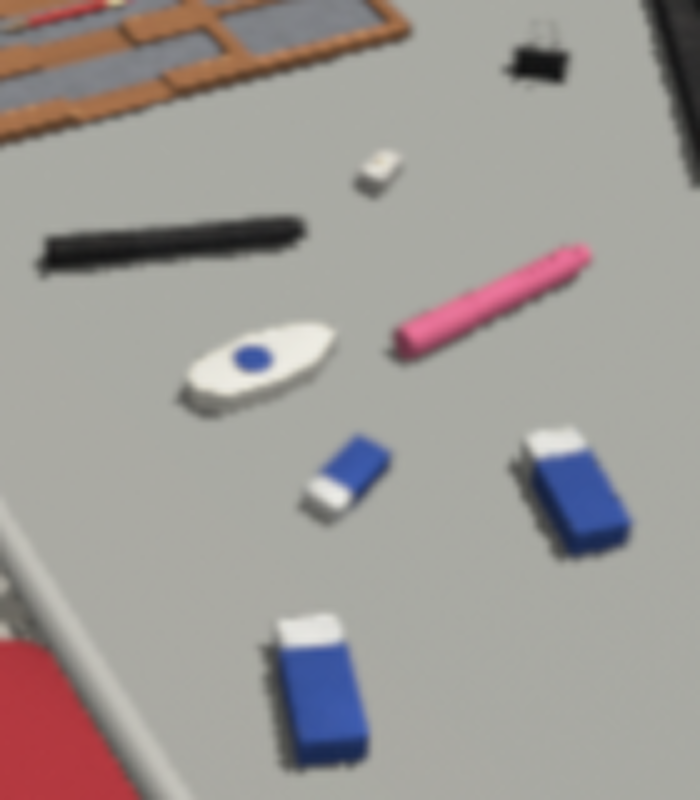

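```bash
cat > run1.py <<'E'
from fit import *
im=cv2.imread('pics/top0.png')[:,:,::-1]; sc=cv2.imread('pics/scene0.png')[:,:,::-1]
def bl(im):
    bg=np.median(im.reshape(-1,3),0); d=im-bg
    return np.clip(np.maximum((d[:,:,2]-d[:,:,0])/70,d.sum(2)/90),0,1)
def dk(im):
    bg=np.median(im.reshape(-1,3),0); return np.clip((bg-im).sum(2)/220,0,1)
Z={}
for nm,p0,dims,soft,rt,rs in [
 ("eraser44",(474,-389,.45),(20,44,12),bl,(342,368,196,224),(280,308,268,294)),
 ("eraser60",(474,-389,.45),(27,60,14),bl,(342,368,196,224),(280,308,268,294)),
 ("sharp",(597,-199,.5),(16,26,13),bl,(272,294,154,176),(290,312,210,228)),
 ("tape",(471,-308,.1),(28,76,15),bl,(312,338,190,232),(258,298,244,272)),
 ("marker",(470,-209,-.2),(17,136,17),dk,(272,302,180,244),(228,292,220,244))]:
    p0=(p0[0],p0[1],p0[2]+np.pi/2)
    for n,I,r in(("top",im,rt),("scene",sc,rs)):
        x,y,a,e=fitbox(n,I,r,soft,p0,dims); print(nm,n,round(x,1),round(y,1),round(np.degrees(a),1),'err',round(e,3))
# tray
def soft(im): return np.clip((im[:,:,0]-im[:,:,2]-5)/60,0,1)
def rend(n,p,roi):
    x0,x1,y0,y1=roi; m=np.zeros(((y1-y0)*S,(x1-x0)*S),np.uint8); c,s=np.cos(p[2]/50),np.sin(p[2]/50)
    def poly(cx,cy,lx,ly,col):
        P=[[p[0]+c*u-s*v,p[1]+s*u+c*v,11] for u,v in((cx-lx/2,cy-ly/2),(cx+lx/2,cy-ly/2),(cx+lx/2,cy+ly/2),(cx-lx/2,cy+ly/2))]
        q=(proj(n,P)-[x0,y0]+.5)*S; cv2.fillConvexPoly(m,np.round(q*16).astype(np.int32).reshape(-1,1,2),col,cv2.LINE_AA,4)
    poly(0,0,276,250,255)
    for yy in(90,30,-30,-90): poly(-53,yy,152,34,0); poly(80.5,yy,97,52,0)
    return cv2.resize(m,(x1-x0,y1-y0),interpolation=cv2.INTER_AREA)/255.
for n,I,roi in(("top",im,(145,252,128,244)),("scene",sc,(185,312,145,218))):
    x0,x1,y0,y1=roi;T=soft(I[y0:y1,x0:x1].astype(float))
    W=np.ones_like(T)
    f=lambda p:((rend(n,p,roi)-T)**2).sum()
    r=minimize(f,[545,34,1],method='Nelder-Mead',options=dict(initial_simplex=[[545,34,1],[552,34,1],[545,41,1],[545,34,4]]))
    print('tray',n,r.x[0].round(1),r.x[1].round(1),np.degrees(r.x[2]/50).round(2),r.fun/T.sum())
    if n=="top":
        v=np.hstack([T,rend(n,r.x,roi)])*255; cv2.imwrite('pics/trayfit.png',cv2.resize(v.astype(np.uint8),None,fx=3.5,fy=3.5))
E
python3 run1.py
```

```text
eraser44 top 475.9 -387.7 116.9 err 0.101
eraser44 scene 477.9 -383.8 121.2 err 0.258
eraser60 top 489.2 -387.2 92.0 err 0.798
eraser60 scene 487.0 -369.4 144.8 err 0.596
sharp top 603.0 -199.0 104.7 err 0.496
sharp scene 602.0 -192.5 145.6 err 0.898
tape top 473.8 -310.3 91.7 err 0.203Traceback (most recent call last):
  File "run1.py", line 17, in <module>
    x,y,a,e=fitbox(n,I,r,soft,p0,dims); print(nm,n,round(x,1),round(y,1),round(np.degrees(a),1),'err',round(e,3))
            ~~~~~~^^^^^^^^^^^^^^^^^^^^
  File "fit.py", line 17, in fitbox
    r=minimize(f,[p0[0],p0[1],(p0[2]+da)*50],method='Nelder-Mead',options=dict(initial_simplex=[[p0[0]+i,p0[1]+j,(p0[2]+da)*50+k] for i,j,k in((0,0,0),(6,0,0),(0,6,0),(0,0,10))]))
    res = _minimize_neldermead(fun, x0, args, callback, bounds=bounds,
                               **options)
    fxr = func(xr)
    fx = function(np.copy(x), *(wrapper_args + args))
  File "fit.py", line 14, in <lambda>
    f=lambda p:((render_hull(n,box(p[0],p[1],p[2]/50,*dims,z0),roi)-T)**2).sum()
                 ~~~~~~~~~~~^^^^^^^^^^^^^^^^^^^^^^^^^^^^^^^^^^^^^^^
  File "fit.py", line 8, in render_hull
    x0,x1,y0,y1=roi; p=(proj(n,P)-[x0,y0]+0.5)*S
                        ~~~~^^^^^
  File "h.py", line 9, in proj
    K,D,R,t=cam(n); P=np.atleast_2d(np.array(P,float))
            ~~~^^^
  File "h.py", line 4, in cam
    c=imaging.camera_info(n); f=192/np.tan(np.radians(c['vfov']/2))
ValueError: time passes only in moves, steps and waits
```

```bash
python3 - <<'E'
s=open('h.py').read()
s=s.replace("def cam(n):\n    c=imaging.camera_info(n);","_C={}\ndef cam(n):\n    if n not in _C: _C[n]=imaging.camera_info(n)\n    c=_C[n];")
open('h.py','w').write(s)
r=open('run1.py').read()
r=r.replace('''("sharp",(597,-199,.5),(16,26,13)''','''("sharp",(597,-199,.5),(16,26,13),bl,(272,294,154,176),(290,312,210,228)),("sharptop",(597,-199,.5),(16,26,0,13)''')
r=r.replace("rs in [","rs in [").replace("d.sum(2)/90","d.sum(2)/70")
open('run1.py','w').write(r)
E
python3 run1.py
python3 - <<'E'
import cv2
im=cv2.imread('pics/top0.png'); sc=cv2.imread('pics/scene0.png')
a=cv2.resize(im[150:180,268:298],(390,390),interpolation=cv2.INTER_CUBIC);b=cv2.resize(sc[204:234,286:316],(390,390),interpolation=cv2.INTER_CUBIC)
cv2.imwrite('pics/sh.png',cv2.hconcat([a,b]))
E
```

```text
eraser44 top 475.5 -387.9 116.9 err 0.094
eraser44 scene 477.9 -383.7 120.8 err 0.248
eraser60 top 488.9 -387.3 91.8 err 0.776
eraser60 scene 487.0 -369.4 144.8 err 0.592
sharp top 603.3 -199.1 117.8 err 0.376
sharp scene 602.2 -192.0 144.1 err 0.793Traceback (most recent call last):
  File "run1.py", line 17, in <module>
    x,y,a,e=fitbox(n,I,r,soft,p0,dims); print(nm,n,round(x,1),round(y,1),round(np.degrees(a),1),'err',round(e,3))
            ~~~~~~^^^^^^^^^^^^^^^^^^^^
  File "fit.py", line 17, in fitbox
    r=minimize(f,[p0[0],p0[1],(p0[2]+da)*50],method='Nelder-Mead',options=dict(initial_simplex=[[p0[0]+i,p0[1]+j,(p0[2]+da)*50+k] for i,j,k in((0,0,0),(6,0,0),(0,6,0),(0,0,10))]))
    res = _minimize_neldermead(fun, x0, args, callback, bounds=bounds,
                               **options)
    fsim[k] = func(sim[k])
              ~~~~^^^^^^^^
    fx = function(np.copy(x), *(wrapper_args + args))
  File "fit.py", line 14, in <lambda>
    f=lambda p:((render_hull(n,box(p[0],p[1],p[2]/50,*dims,z0),roi)-T)**2).sum()
                               ~~~^^^^^^^^^^^^^^^^^^^^^^^^^^^^
TypeError: box() takes from 6 to 7 positional arguments but 8 were given
```

View pics/sh.png

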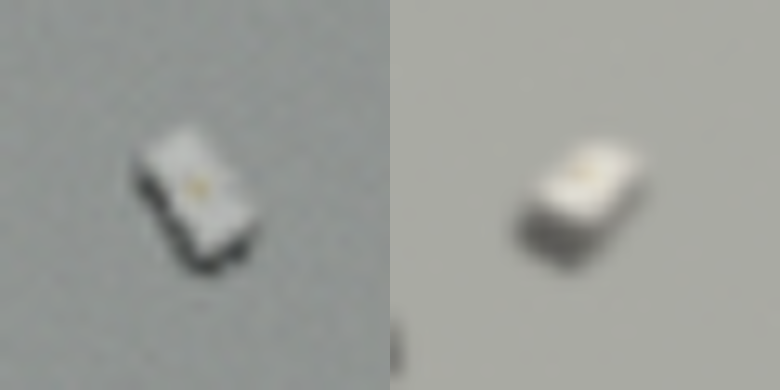

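```bash
sed -i 's/,z0=0):$/,zz=None):/; s/\*dims,z0),roi)/*dims),roi)/' fit.py; sed -i 's/def box(x,y,a,w,l,h,zz=None)/def box(x,y,a,w,l,h,z0=0)/' fit.py
sed -i 's/^ ("eraser60".*$/ ("erasertop",(474,-389,.45),(20,44,0,12),bl,(342,368,196,224),(280,308,268,294)),/' run1.py
python3 run1.py
```

```text
eraser44 top 475.5 -387.9 116.9 err 0.094
eraser44 scene 477.9 -383.7 120.8 err 0.248
erasertop top 474.9 -386.5 119.3 err 0.052
erasertop scene 473.5 -388.5 115.3 err 0.063
sharp top 603.3 -199.1 117.8 err 0.376
sharp scene 602.2 -192.0 144.1 err 0.793
sharptop top 601.3 -198.5 123.2 err 0.156
sharptop scene 597.9 -199.6 122.0 err 0.069
tape top 473.7 -310.4 91.9 err 0.194
tape scene 475.6 -301.9 106.4 err 0.385
marker top 468.3 -208.6 75.4 err 0.044
marker scene 466.1 -212.4 75.6 err 0.104
tray top 547.2 35.7 0.96 0.04069425691510657
tray scene 544.1 30.7 1.45 0.13557267608431334
```

```bash
cat > tape.py <<'E'
from fit import *
im=cv2.imread('pics/top0.png')[:,:,::-1]; sc=cv2.imread('pics/scene0.png')[:,:,::-1]
from run1soft import bl
def tp(p):
    x,y,a=p[0],p[1],p[2]/50; c,s=np.cos(a),np.sin(a); m1,m2,e1,e2=p[3:]
    return [[x+c*u-s*v,y+s*u+c*v,15] for u,v in((-e1,-40.5),(e1,-40.5),(16.5,-m1),(16.5,m2),(e2,40.5),(-e2,40.5),(-16.5,m2),(-16.5,-m1))]
for n,I,roi in(("top",im,(312,338,190,232)),("scene",sc,(256,298,242,272))):
    x0,x1,y0,y1=roi;T=bl(I[y0:y1,x0:x1].astype(float))
    f=lambda p:((render_hull(n,tp(p),roi)-T)**2).sum()
    for a0 in(92,98,104):
        p0=np.array([473,-309,np.radians(a0)*50,10,20,6,6.]); sx=[p0]+[p0+d for d in np.diag([6,6,4,6,-6,3,-3.])]
        r=minimize(f,p0,method='Nelder-Mead',options=dict(initial_simplex=sx,maxiter=900)); print(n,r.x.round(1),np.degrees(r.x[2]/50).round(1),r.fun/T.sum())
E
cat > run1soft.py <<'E'
import numpy as np
def bl(im):
    bg=np.median(im.reshape(-1,3),0); d=im-bg
    return np.clip(np.maximum((d[:,:,2]-d[:,:,0])/70,d.sum(2)/70),0,1)
E
python3 tape.py
```

```text
top [ 472.2 -308.5   82.9    7.4   17.5    4.7    5.3] 95.0 0.07470365740774652
top [ 474.3 -308.5   83.2    6.8   17.4    2.7    7.5] 95.4 0.06949798038931837
top [ 469.5 -308.7   82.1    6.5   20.7    6.7   -0. ] 94.1 0.07686580630820894
scene [ 470.3 -310.1   83.5   17.3   24.3    3.7    5.1] 95.6 0.03547152545902591
scene [ 469.9 -310.1   83.5   17.9   25.3    4.1    3.8] 95.7 0.0363288305689332
scene [ 470.8 -310.1   83.4   17.    21.6    3.1    6.9] 95.6 0.03638629754388641
```

View pics/trayfit.png

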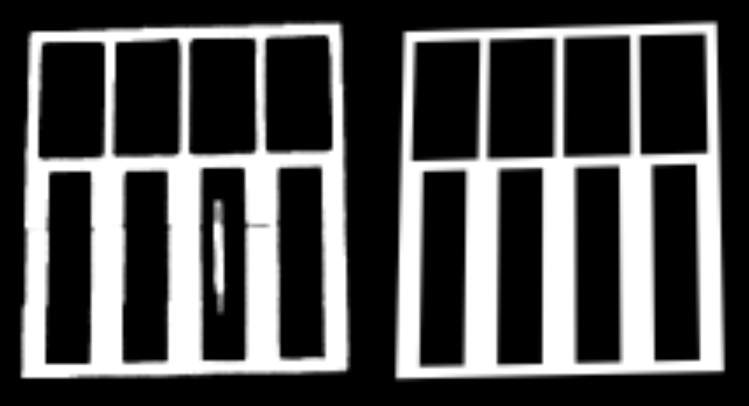

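```bash
cat > go.py <<'E'
import sys, numpy as np
from rig import sensors
s=sensors.read_state(); R=s['tool_rot']; p=s['tcp_pos']
print('t',round(s['time'],2),'tcp',p.round(1),'yaw',np.degrees(np.arctan2(R[1,2],R[0,2])).round(2),'gap',round(s['finger_gap'],3),'F',s['force'].round(1),'q',s['q'].round(2),'tilt',R[2].round(4))
a=list(map(float,sys.argv[1:]))
yaw=np.degrees(np.arctan2(R[1,2],R[0,2]))
for i in range(0,len(a),4):
    t=np.array(a[i:i+3]); print(a[i:i+4],'offset',(R.T@(t-p)).round(1),'twist',round(-((a[i+3]-yaw+180)%360-180),1))
E
python3 go.py 474 -387.5 100 27.5
```

```text
t 0.1 tcp [ 175.4 -494.5  230.8] yaw -70.47 gap 1.001 F [ 0.5  0.3 -0.7] q [-1.23  0.24 -0.01  1.32  0.    1.57] tilt [-0.     -1.     -0.0013]
[474.0, -387.5, 100.0, 27.5] offset [-317.2  130.8   -0.8] twist -98.0
```

Which thing is which, in top-view pixels:
- **Eraser:** candidates are (354,209), (370,178) and (391,234). I choose (354,209), because the 20x44 model fits it with 5% error; the other two are about 60 mm long.
- **Sharpener:** (283,165), grey with a brass screw, rather than the black binder clip at (264,118).
- **Tape:** (325,210), white with a blue spot, rather than the green tape dispenser at (205,48).
- **Marker:** (288,211), black.
- **Tray lanes:** the pen is in lane 1 (leftmost) and the pencil in lane 3.

The crops viewed above confirm all of these.

Call:
arm_command(rows=[{"offset": [-160,60,0],"twist": -45,"claw": 1},{"offset": [-317,131,-1],"twist": -98,"claw": 0.8},{"offset": [-317,131,-1],"twist": -98,"claw": 0.8},{"offset": [-317,131,-1],"twist": -98,"claw": 0.8},{"offset": [-317,131,-1],"twist": -98,"claw": 0.8},{"offset": [-317,131,-1],"twist": -98,"claw": 0.8},{"offset": [-317,131,-1],"twist": -98,"claw": 0.8},{"offset": [-317,131,-1],"twist": -98,"claw": 0.8},{"offset": [-317,131,-1],"twist": -98,"claw": 0.8},{"offset": [-317,131,-1],"twist": -98,"claw": 0.8}], grip_force=30)

```text
time: 1.35
tcp_pos: [473.7, -387.7, 99.9]
tool_rot: [[0.462, -0.001, 0.887], [-0.887, 0.001, 0.462], [-0.001, -1.0, -0.0]]
force: [-0.9, -0.2, -0.2]
finger_gap: 0.794
```

```bash
python3 go.py 474 -387.5 100 27.5 474 -387.5 30 27.5  474 -387.5 4 27.5
```

```text
t 1.35 tcp [ 473.7 -387.7   99.9] yaw 27.52 gap 0.794 F [-0.9 -0.2 -0.2] q [-0.69  0.45 -0.04  1.08  0.    0.4 ] tilt [-8.e-04 -1.e+00 -3.e-04]
[474.0, -387.5, 100.0, 27.5] offset [-0.  -0.1  0.3] twist 0.0
[474.0, -387.5, 30.0, 27.5] offset [ 0.  69.9  0.3] twist 0.0
[474.0, -387.5, 4.0, 27.5] offset [ 0.1 95.9  0.3] twist 0.0
```

Call:
arm_command(rows=[{"offset": [0,60,0],"twist": 0,"claw": 0.8},{"offset": [0,97,0],"twist": 0,"claw": 0.8},{"offset": [0,97.5,0],"twist": 0,"claw": 0.8},{"offset": [0,97.5,0],"twist": 0,"claw": 0.3},{"offset": [0,97.5,0],"twist": 0,"claw": 0.3},{"offset": [0,97.5,0],"twist": 0,"claw": 0.3},{"offset": [0,97.5,0],"twist": 0,"claw": 0.3},{"offset": [0,97.5,0],"twist": 0,"claw": 0.3},{"offset": [0,97.5,0],"twist": 0,"claw": 0.3}])

```text
time: 2.48
tcp_pos: [475.0, -388.8, 4.8]
tool_rot: [[0.462, 0.003, 0.887], [-0.887, -0.002, 0.462], [0.003, -1.0, 0.001]]
force: [-0.9, 0.6, 7.4]
finger_gap: 0.477
```

```bash
python3 go.py 474 -387.5 80 27.5 628.2 7 80 1
```

```text
t 2.48 tcp [ 475.  -388.8    4.8] yaw 27.5 gap 0.477 F [-0.9  0.6  7.4] q [-0.69  0.54 -0.16  0.87  0.    0.4 ] tilt [ 0.0033 -1.      0.0014]
[474.0, -387.5, 80.0, 27.5] offset [ -1.4 -75.2  -0.2] twist 0.0
[628.2, 7.0, 80.0, 1.0] offset [-280.1  -75.6  318.8] twist 26.5
```

```bash
python3 - <<'E'
from h import *
a=imaging.get_image('scene'); b=imaging.get_image('top')
A=cv2.resize(a[190:340,215:365],(600,600)); 
cv2.imwrite('pics/g1.png',A[:,:,::-1]); crop(b,300,420,150,260,5,'pics/g1t.png')
E
python3 go.py
```

```text
t 2.58 tcp [ 475.  -388.8    4.8] yaw 27.5 gap 0.476 F [ 0.4 -0.   7. ] q [-0.69  0.54 -0.16  0.87  0.    0.4 ] tilt [ 0.0032 -1.      0.0014]
```

View pics/g1.png

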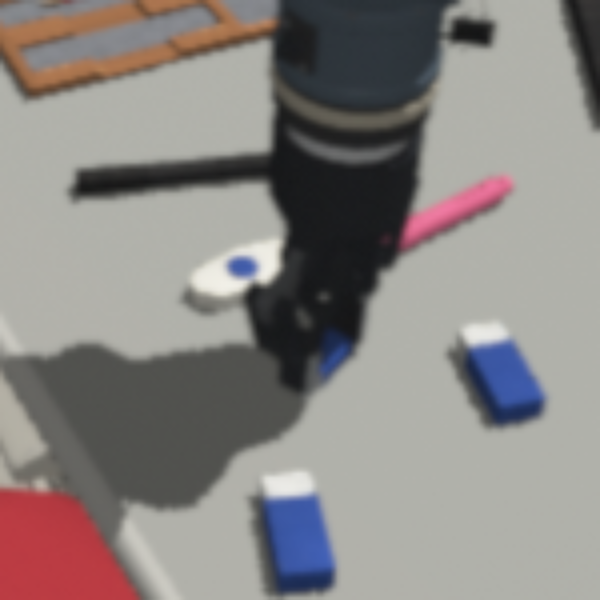

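Call:
arm_command(rows=[{"offset": [0,-30,0],"twist": 0,"claw": 0.3},{"offset": [0,-78,0],"twist": 0,"claw": 0.3},{"offset": [-60,-78,70],"twist": 8,"claw": 0.3},{"offset": [-120,-78,140],"twist": 16,"claw": 0.3},{"offset": [-180,-78,200],"twist": 24,"claw": 0.3},{"offset": [-240,-78,260],"twist": 26.5,"claw": 0.3},{"offset": [-280,-78,318],"twist": 26.5,"claw": 0.3},{"offset": [-280,-78,318],"twist": 26.5,"claw": 0.3},{"offset": [-280,-78,318],"twist": 26.5,"claw": 0.3},{"offset": [-280,-78,318],"twist": 26.5,"claw": 0.3}])

```text
time: 3.82
tcp_pos: [627.9, 10.8, 81.5]
tool_rot: [[0.022, 0.002, 1.0], [-1.0, 0.001, 0.022], [-0.001, -1.0, 0.002]]
force: [0.5, 0.3, -0.1]
finger_gap: 0.482
```

```bash
python3 - <<'E'
from h import *
a=imaging.get_image('scene'); b=imaging.get_image('top')
A=cv2.resize(a[60:220,170:370],(600,480)); B=cv2.resize(b[110:250,110:260],None,fx=4,fy=4)
cv2.imwrite('pics/g2.png',A[:,:,::-1]);cv2.imwrite('pics/g2t.png',B[:,:,::-1])
E
python3 go.py 628.2 7 80 1 628.2 7 12 1
```

```text
t 3.92 tcp [626.5   7.7  81.3] yaw 1.09 gap 0.478 F [ 0.7 -0.6 -0.3] q [ 0.01  0.49 -0.03  1.06 -0.    1.56] tilt [ 2.e-04 -1.e+00  4.e-04]
[628.2, 7.0, 80.0, 1.0] offset [0.8 1.3 1.7] twist 0.1
[628.2, 7.0, 12.0, 1.0] offset [ 0.7 69.3  1.7] twist 0.1
```

View pics/g2.png

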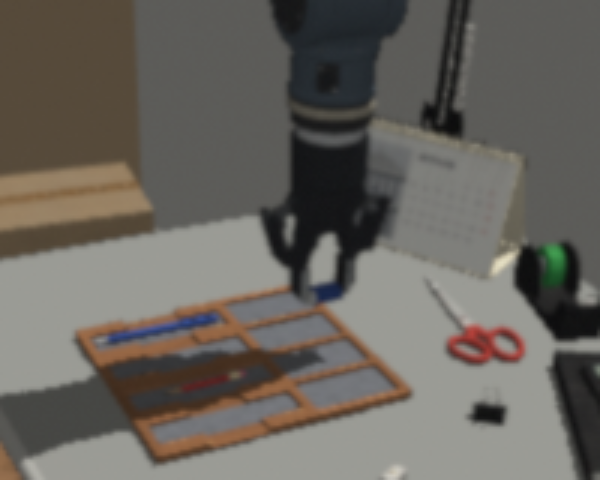

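View pics/g2t.png

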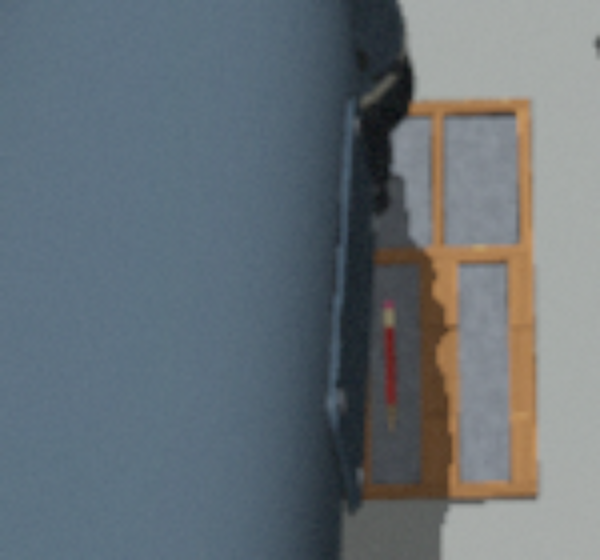

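Call:
arm_command(rows=[{"offset": [0.7,40,1.7],"twist": 0,"claw": 0.3},{"offset": [0.7,60,1.7],"twist": 0,"claw": 0.3},{"offset": [0.7,67,1.7],"twist": 0,"claw": 0.3},{"offset": [0.7,70,1.7],"twist": 0,"claw": 0.3},{"offset": [0.7,70,1.7],"twist": 0,"claw": 0.3},{"offset": [0.7,70,1.7],"twist": 0,"claw": 0.3}])

```text
time: 4.68
tcp_pos: [628.7, 6.6, 11.7]
tool_rot: [[0.018, 0.001, 1.0], [-1.0, 0.0, 0.018], [-0.0, -1.0, 0.001]]
force: [-0.1, -0.9, 0.4]
finger_gap: 0.476
```

```bash
python3 - <<'E'
from h import *
a=imaging.get_image('scene')
A=cv2.resize(a[120:220,190:320],(780,600)); 
cv2.imwrite('pics/g3.png',A[:,:,::-1])
E
python3 go.py 628.2 7 12 1
```

```text
t 4.72 tcp [628.6   6.7  11.6] yaw 1.02 gap 0.478 F [ 0.3 -0.8 -0.7] q [ 0.01  0.55 -0.11  0.9   0.    1.56] tilt [-1.0e-04 -1.0e+00  1.1e-03]
[628.2, 7.0, 12.0, 1.0] offset [-0.3 -0.4 -0.4] twist 0.0
```

View pics/g3.png

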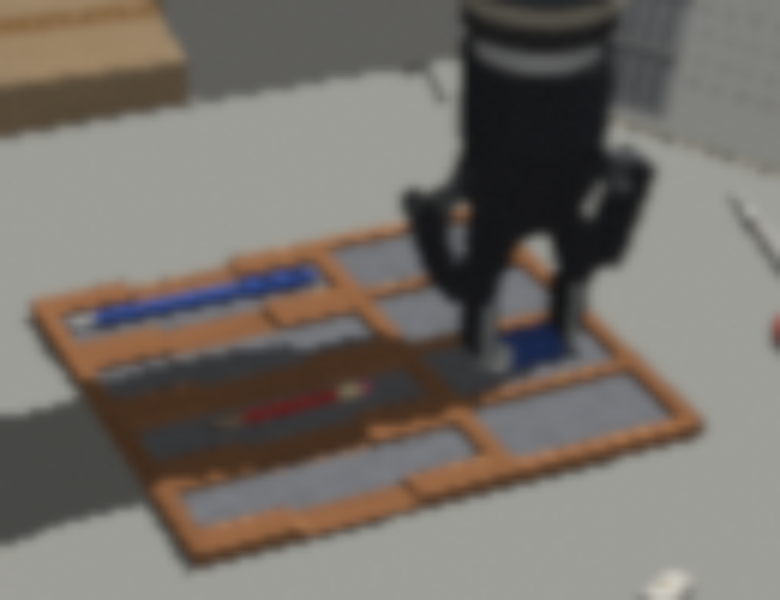

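Call:
arm_command(rows=[{"offset": [0,0.6,0],"twist": 0,"claw": 0.3},{"offset": [0,0.6,0],"twist": 0,"claw": 0.58},{"offset": [0,0.6,0],"twist": 0,"claw": 0.65},{"offset": [0,0.6,0],"twist": 0,"claw": 0.65},{"offset": [0,-20,0],"twist": 0,"claw": 0.65},{"offset": [0,-80,0],"twist": 0,"claw": 0.65},{"offset": [0,-80,0],"twist": 0,"claw": 0.65}])

```text
time: 5.6
tcp_pos: [631.1, 6.8, 95.4]
tool_rot: [[0.018, 0.008, 1.0], [-1.0, 0.0, 0.018], [-0.0, -1.0, 0.008]]
force: [-0.1, -0.8, 0.7]
finger_gap: 0.649
```

```bash
python3 - <<'E'
from h import *
a=imaging.get_image('scene')
A=cv2.resize(a[120:220,190:320],(780,600)); 
cv2.imwrite('pics/g4.png',A[:,:,::-1])
E
python3 go.py 600 -199 80 32.5
```

```text
t 5.65 tcp [629.7   6.7  93. ] yaw 1.02 gap 0.65 F [-0.7  0.1 -1. ] q [ 0.01  0.48 -0.    1.08  0.    1.56] tilt [-0.     -1.      0.0044]
[600.0, -199.0, 80.0, 32.5] offset [205.2  12.9 -33.5] twist -31.5
```

View pics/g4.png

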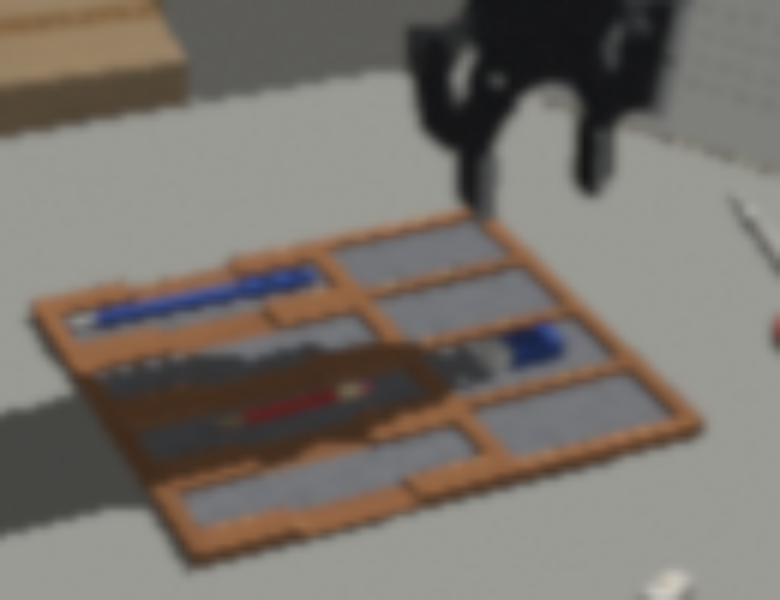

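Call:
arm_command(rows=[{"offset": [60,0,-10],"twist": -10,"claw": 0.58},{"offset": [120,0,-20],"twist": -20,"claw": 0.58},{"offset": [180,13,-33],"twist": -31,"claw": 0.58},{"offset": [205,13,-33.5],"twist": -31.5,"claw": 0.58},{"offset": [205,13,-33.5],"twist": -31.5,"claw": 0.58},{"offset": [205,13,-33.5],"twist": -31.5,"claw": 0.58},{"offset": [205,13,-33.5],"twist": -31.5,"claw": 0.58}])

```text
time: 6.52
tcp_pos: [598.4, -197.6, 77.5]
tool_rot: [[0.539, -0.0, 0.843], [-0.843, 0.0, 0.539], [-0.001, -1.0, -0.0]]
force: [0.6, -0.3, 0.4]
finger_gap: 0.586
```

```bash
python3 - <<'E'
from h import *
a=imaging.get_image('scene'); 
A=cv2.resize(a[130:250,230:380],(750,600)); 
cv2.imwrite('pics/g5.png',A[:,:,::-1])
E
python3 go.py 600 -199 80 32.5 600 -199 7 32.5
```

```text
t 6.58 tcp [ 598.5 -197.6   77.7] yaw 32.6 gap 0.58 F [ 0.1  0.4 -1. ] q [-0.32  0.5  -0.02  1.05  0.    0.68] tilt [-4.e-04 -1.e+00 -0.e+00]
[600.0, -199.0, 80.0, 32.5] offset [ 2.  -2.3  0.5] twist 0.1
[600.0, -199.0, 7.0, 32.5] offset [ 2.  70.7  0.5] twist 0.1
```

View pics/g5.png

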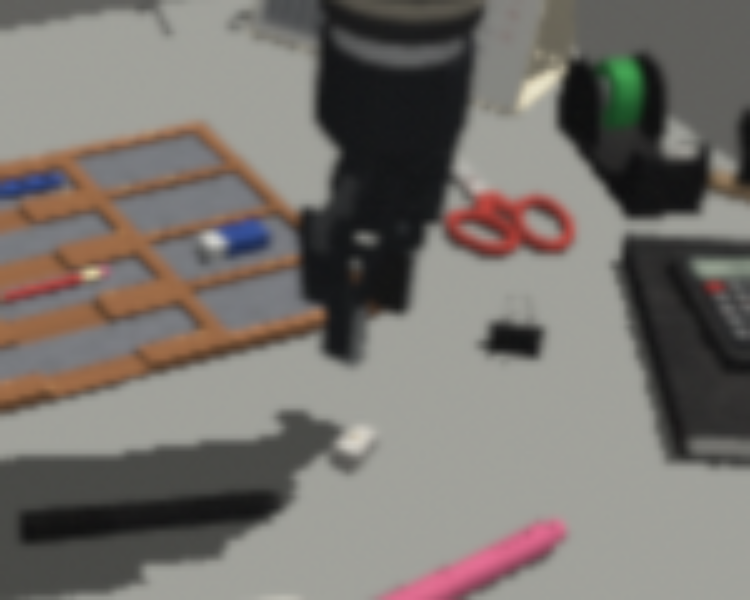

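Call:
arm_command(rows=[{"offset": [2,40,0.5],"twist": 0,"claw": 0.58},{"offset": [2,65,0.5],"twist": 0,"claw": 0.58},{"offset": [2,71.5,0.5],"twist": 0,"claw": 0.58},{"offset": [2,71.5,0.5],"twist": 0,"claw": 0.2},{"offset": [2,71.5,0.5],"twist": 0,"claw": 0.15},{"offset": [2,71.5,0.5],"twist": 0,"claw": 0.15},{"offset": [2,71.5,0.5],"twist": 0,"claw": 0.15},{"offset": [2,71.5,0.5],"twist": 0,"claw": 0.15}])

```text
time: 7.58
tcp_pos: [600.5, -200.4, 7.2]
tool_rot: [[0.538, 0.002, 0.843], [-0.843, -0.0, 0.538], [0.001, -1.0, 0.001]]
force: [-0.1, -0.1, 6.9]
finger_gap: 0.287
```

```bash
python3 go.py 629.2 -53 70 1
```

```text
t 7.58 tcp [ 600.5 -200.4    7.2] yaw 32.52 gap 0.287 F [-0.1 -0.1  6.9] q [-0.32  0.56 -0.1   0.9   0.    0.68] tilt [ 0.0011 -1.      0.0012]
[629.2, -53.0, 70.0, 1.0] offset [-108.8  -62.8  103.5] twist 31.5
```

Call:
arm_command(rows=[{"offset": [0,-30,0],"twist": 0,"claw": 0.15},{"offset": [0,-65,0],"twist": 0,"claw": 0.15},{"offset": [-40,-65,40],"twist": 10,"claw": 0.15},{"offset": [-80,-65,80],"twist": 20,"claw": 0.15},{"offset": [-109,-65,103.5],"twist": 31,"claw": 0.15},{"offset": [-109,-65,103.5],"twist": 31.5,"claw": 0.15},{"offset": [-109,-65,103.5],"twist": 31.5,"claw": 0.15},{"offset": [-109,-65,103.5],"twist": 31.5,"claw": 0.15}])

```text
time: 8.57
tcp_pos: [628.4, -53.8, 71.3]
tool_rot: [[0.018, -0.0, 1.0], [-1.0, -0.0, 0.018], [0.0, -1.0, -0.0]]
force: [-0.6, -0.7, -0.5]
finger_gap: 0.287
```

```bash
python3 - <<'E'
from h import *
a=imaging.get_image('scene'); 
A=cv2.resize(a[100:240,190:365],(750,600)); 
cv2.imwrite('pics/g6.png',A[:,:,::-1])
E
python3 go.py 629.2 -53 70 1 629.2 -53 13.5 1
```

```text
t 8.62 tcp [628.4 -53.9  71.3] yaw 1.0 gap 0.284 F [-0.8 -0.2  0.3] q [-0.09  0.5  -0.03  1.04 -0.    1.47] tilt [ 0.e+00 -1.e+00 -1.e-04]
[629.2, -53.0, 70.0, 1.0] offset [-0.8  1.3  0.8] twist 0.0
[629.2, -53.0, 13.5, 1.0] offset [-0.8 57.8  0.8] twist 0.0
```

View pics/g6.png

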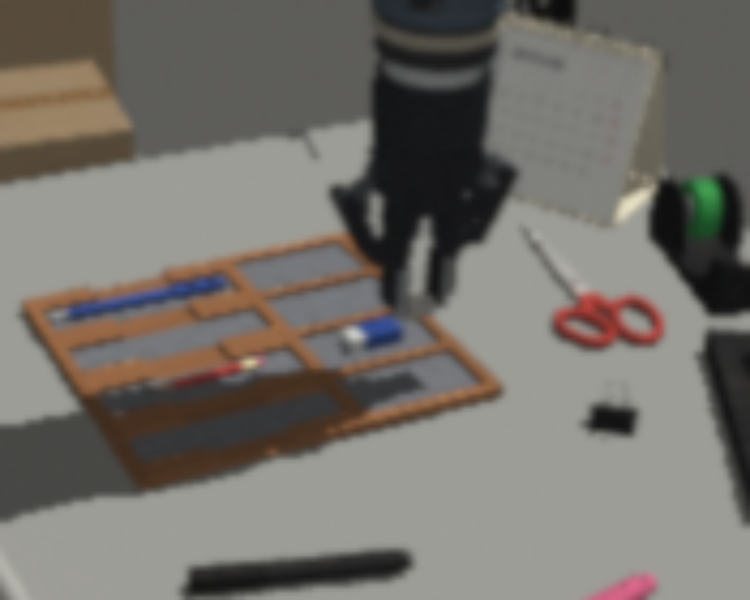

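Call:
arm_command(rows=[{"offset": [-0.8,40,0.8],"twist": 0,"claw": 0.15},{"offset": [-0.8,54,0.8],"twist": 0,"claw": 0.15},{"offset": [-0.8,58,0.8],"twist": 0,"claw": 0.15},{"offset": [-0.8,58.5,0.8],"twist": 0,"claw": 0.15},{"offset": [-0.8,58.5,0.8],"twist": 0,"claw": 0.15}])

```text
time: 9.25
tcp_pos: [629.9, -52.2, 13.6]
tool_rot: [[0.018, 0.001, 1.0], [-1.0, 0.0, 0.018], [-0.0, -1.0, 0.001]]
force: [-0.6, -0.5, 1.0]
finger_gap: 0.29
```

```bash
python3 go.py 629.2 -53 13.5 1
```

```text
t 9.25 tcp [629.9 -52.2  13.6] yaw 1.02 gap 0.29 F [-0.6 -0.5  1. ] q [-0.08  0.56 -0.1   0.91  0.    1.47] tilt [-0.     -1.      0.0012]
[629.2, -53.0, 13.5, 1.0] offset [ 0.8  0.1 -0.7] twist 0.0
```

Call:
arm_command(rows=[{"offset": [0,0.5,0],"twist": 0,"claw": 0.15},{"offset": [0,0.5,0],"twist": 0,"claw": 0.4},{"offset": [0,0.5,0],"twist": 0,"claw": 0.5},{"offset": [0,0.5,0],"twist": 0,"claw": 0.5},{"offset": [0,-20,0],"twist": 0,"claw": 0.5},{"offset": [0,-80,0],"twist": 0,"claw": 0.6},{"offset": [0,-80,0],"twist": 0,"claw": 0.6}])

```text
time: 10.12
tcp_pos: [632.2, -52.1, 97.5]
tool_rot: [[0.018, 0.008, 1.0], [-1.0, -0.001, 0.018], [0.001, -1.0, 0.008]]
force: [0.1, -0.1, -0.8]
finger_gap: 0.603
```

```bash
python3 go.py 469 -309 80 95.5
```

```text
t 10.12 tcp [632.2 -52.1  97.5] yaw 1.03 gap 0.603 F [ 0.1 -0.1 -0.8] q [-0.08  0.49  0.01  1.09  0.    1.47] tilt [ 7.0e-04 -1.0e+00  7.9e-03]
[469.0, -309.0, 80.0, 95.5] offset [ 253.9   16.3 -168. ] twist -94.5
```

Call:
arm_command(rows=[{"offset": [30,0,-20],"twist": -10.5,"claw": 0.65},{"offset": [60,0,-40],"twist": -21,"claw": 0.65},{"offset": [90,5,-60],"twist": -31,"claw": 0.65},{"offset": [120,10,-80],"twist": -42,"claw": 0.65},{"offset": [150,16,-100],"twist": -52,"claw": 0.65},{"offset": [180,16,-120],"twist": -63,"claw": 0.65},{"offset": [210,16,-140],"twist": -73,"claw": 0.65},{"offset": [254,16,-168],"twist": -84,"claw": 0.65},{"offset": [254,16,-168],"twist": -94.5,"claw": 0.65},{"offset": [254,16,-168],"twist": -94.5,"claw": 0.65}])

```text
time: 11.38
tcp_pos: [465.3, -309.1, 76.2]
tool_rot: [[0.996, -0.001, -0.094], [0.094, 0.001, 0.996], [-0.001, -1.0, 0.001]]
force: [1.3, 0.4, -0.2]
finger_gap: 0.655
```

```bash
python3 - <<'E'
from h import *
a=imaging.get_image('scene'); b=imaging.get_image('top')
crop(a,185,365,150,290,4,'pics/g7.png')
crop(b,130,350,110,250,3,'pics/g7t.png')
E
python3 go.py 469 -309 80 95.5 469 -309 10 95.5
```

```text
t 11.47 tcp [ 465.9 -308.5   76.4] yaw 95.3 gap 0.65 F [ 0.6 -0.3  0.1] q [-0.58  0.39 -0.21  0.97  0.   -0.68] tilt [-4.e-04 -1.e+00  5.e-04]
[469.0, -309.0, 80.0, 95.5] offset [ 3.1 -3.6 -0.8] twist -0.2
[469.0, -309.0, 10.0, 95.5] offset [ 3.1 66.4 -0.9] twist -0.2
```

View pics/g7.png

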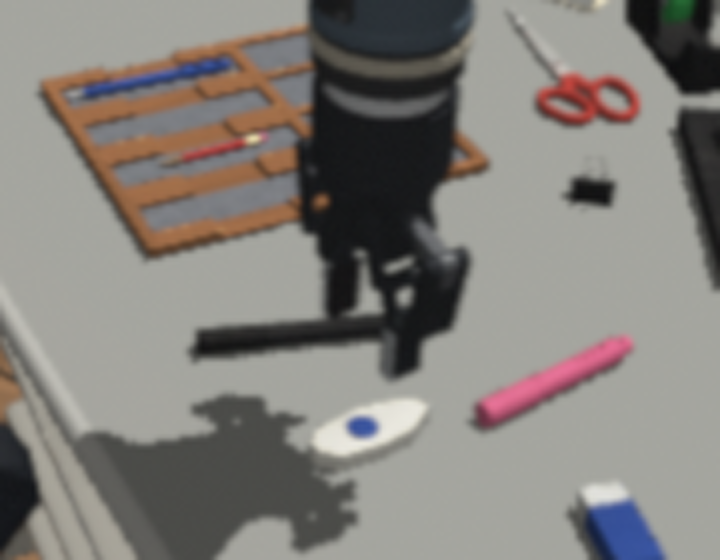

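View pics/g7t.png

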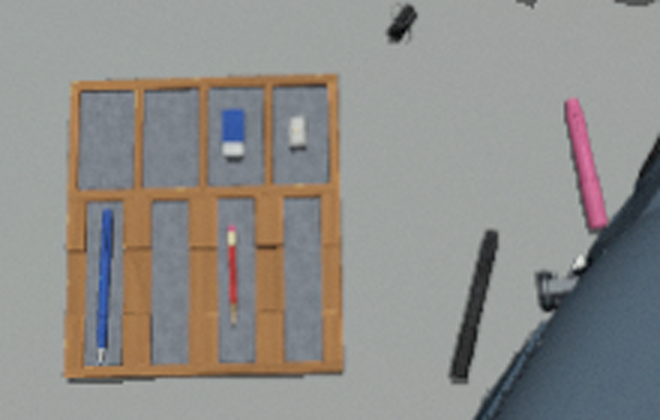

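Call:
arm_command(rows=[{"offset": [3.1,40,-0.8],"twist": 0,"claw": 0.65},{"offset": [3.1,62,-0.8],"twist": 0,"claw": 0.65},{"offset": [3.1,69.4,-0.8],"twist": 0,"claw": 0.65},{"offset": [3.1,69.4,-0.8],"twist": 0,"claw": 0.5},{"offset": [3.1,69.4,-0.8],"twist": 0,"claw": 0.25},{"offset": [3.1,69.4,-0.8],"twist": 0,"claw": 0.25},{"offset": [3.1,69.4,-0.8],"twist": 0,"claw": 0.25},{"offset": [3.1,69.4,-0.8],"twist": 0,"claw": 0.25}], grip_force=40)

```text
time: 12.48
tcp_pos: [469.7, -309.6, 8.4]
tool_rot: [[0.995, 0.002, -0.096], [0.096, -0.001, 0.995], [0.002, -1.0, -0.001]]
force: [-1.0, 2.1, 6.5]
finger_gap: 0.349
```

```bash
python3 go.py 623 127 70 91
```

```text
t 12.47 tcp [ 469.7 -309.6    8.4] yaw 95.52 gap 0.349 F [-1.   2.1  6.5] q [-0.58  0.46 -0.29  0.81  0.   -0.68] tilt [ 1.7e-03 -1.0e+00 -7.0e-04]
[623.0, 127.0, 70.0, 91.0] offset [194.6 -61.6 419.8] twist 4.5
```

Call:
arm_command(rows=[{"offset": [0,-30,0],"twist": 0,"claw": 0.25},{"offset": [0,-64,0],"twist": 0,"claw": 0.25},{"offset": [25,-64,55],"twist": 1,"claw": 0.25},{"offset": [50,-64,110],"twist": 2,"claw": 0.25},{"offset": [75,-64,165],"twist": 3,"claw": 0.25},{"offset": [100,-64,220],"twist": 4.5,"claw": 0.25},{"offset": [125,-64,275],"twist": 4.5,"claw": 0.25},{"offset": [150,-64,330],"twist": 4.5,"claw": 0.25},{"offset": [175,-64,380],"twist": 4.5,"claw": 0.25},{"offset": [195,-64,420],"twist": 4.5,"claw": 0.25}])

```text
time: 13.72
tcp_pos: [623.4, 129.8, 71.7]
tool_rot: [[1.0, 0.001, -0.019], [0.019, 0.0, 1.0], [0.001, -1.0, 0.0]]
force: [-0.4, -0.5, 0.6]
finger_gap: 0.351
```

Call:
arm_command(rows=[{"offset": [0,0,0],"twist": 0,"claw": 0.25},{"offset": [0,0,0],"twist": 0,"claw": 0.25}])

```text
time: 13.98
tcp_pos: [622.3, 127.2, 71.3]
tool_rot: [[1.0, -0.001, -0.018], [0.018, -0.0, 1.0], [-0.001, -1.0, -0.0]]
force: [0.4, 1.0, 0.1]
finger_gap: 0.353
```

```bash
python3 - <<'E'
from h import *
a=imaging.get_image('scene'); 
crop(a,170,320,110,230,5,'pics/g8.png')
b=imaging.get_image('top'); crop(b,130,270,110,250,4,'pics/g8t.png')
E
python3 go.py 623.5 127 70 91 623.5 127 15 91
```

```text
t 14.07 tcp [622.3 126.3  71.5] yaw 90.95 gap 0.349 F [-0.7  0.2 -0.4] q [ 0.2   0.51 -0.01  1.05 -0.    0.18] tilt [-4.e-04 -1.e+00 -2.e-04]
[623.5, 127.0, 70.0, 91.0] offset [1.2 1.5 0.7] twist -0.0
[623.5, 127.0, 15.0, 91.0] offset [ 1.2 56.5  0.7] twist -0.0
```

View pics/g8.png

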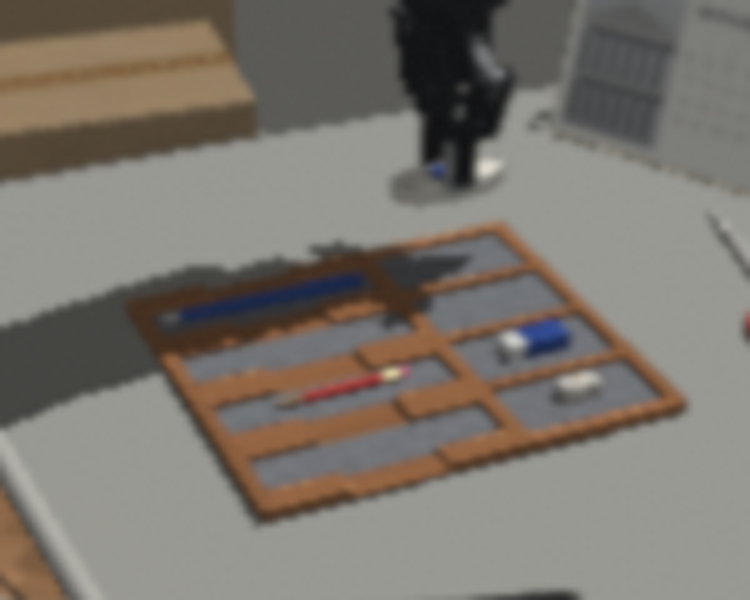

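View pics/g8t.png

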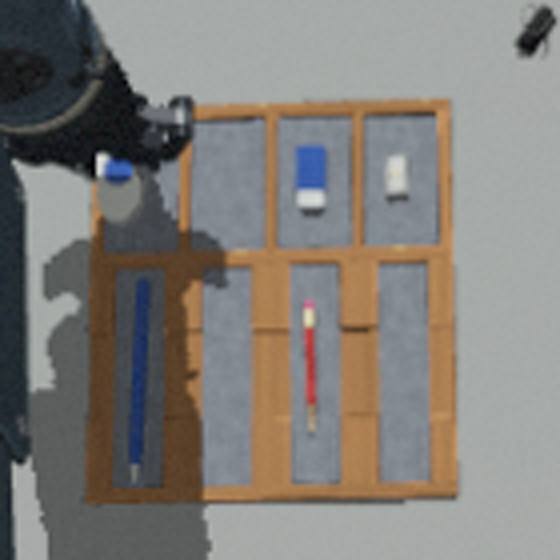

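Call:
arm_command(rows=[{"offset": [1.2,35,0.7],"twist": 0,"claw": 0.25},{"offset": [1.2,50,0.7],"twist": 0,"claw": 0.25},{"offset": [1.2,56,0.7],"twist": 0,"claw": 0.25},{"offset": [1.2,56.5,0.7],"twist": 0,"claw": 0.25},{"offset": [1.2,56.5,0.7],"twist": 0,"claw": 0.25}])

```text
time: 14.7
tcp_pos: [624.4, 128.2, 15.7]
tool_rot: [[1.0, 0.001, -0.018], [0.018, 0.0, 1.0], [0.001, -1.0, 0.0]]
force: [-0.6, -0.2, 0.4]
finger_gap: 0.352
```

```bash
python3 - <<'E'
from h import *
a=imaging.get_image('scene'); 
crop(a,170,320,110,230,5,'pics/g9.png')
E
python3 go.py 623.5 127 14.4 91
```

```text
t 14.75 tcp [624.4 128.3  15.7] yaw 91.03 gap 0.351 F [-0.1 -0.1 -0.1] q [ 0.2   0.56 -0.08  0.93  0.    0.18] tilt [ 1.2e-03 -1.0e+00  4.0e-04]
[623.5, 127.0, 14.4, 91.0] offset [-0.9  1.3 -1.3] twist 0.0
```

View pics/g9.png

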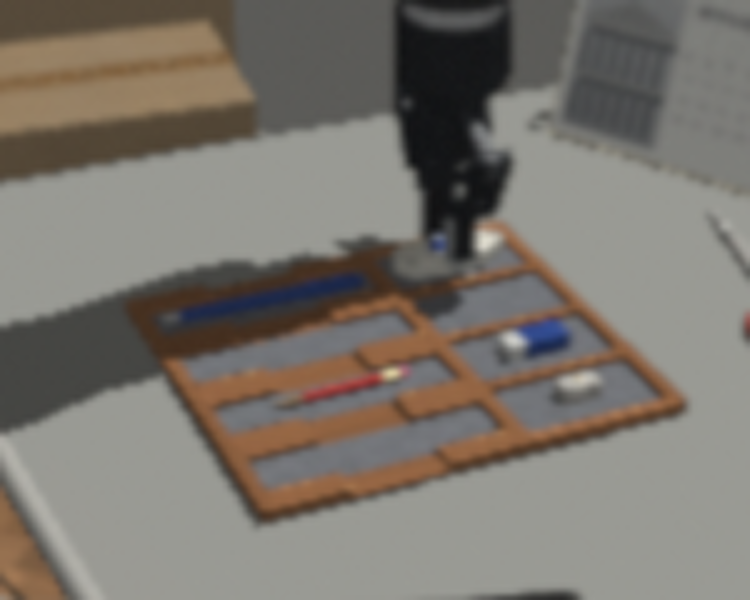

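Call:
arm_command(rows=[{"offset": [0,0.7,-1],"twist": 0,"claw": 0.25},{"offset": [0,1.3,-1],"twist": 0,"claw": 0.25},{"offset": [0,1.5,-1],"twist": 0,"claw": 0.25},{"offset": [0,1.5,-1],"twist": 0,"claw": 0.25}])

```text
time: 15.25
tcp_pos: [624.2, 127.2, 14.5]
tool_rot: [[1.0, 0.001, -0.018], [0.018, 0.0, 1.0], [0.001, -1.0, 0.0]]
force: [-1.7, 0.1, 7.2]
finger_gap: 0.354
```

```bash
python3 - <<'E'
from h import *
a=imaging.get_image('scene'); 
crop(a,220,300,120,180,9,'pics/g10.png')
E
python3 go.py 623.5 127 14.4 91
```

```text
t 15.3 tcp [624.2 127.2  14.5] yaw 91.03 gap 0.353 F [-2.3 -1.2  8.9] q [ 0.2   0.56 -0.08  0.92 -0.    0.18] tilt [ 1.1e-03 -1.0e+00  2.0e-04]
[623.5, 127.0, 14.4, 91.0] offset [-0.7  0.1 -0.2] twist 0.0
```

View pics/g10.png

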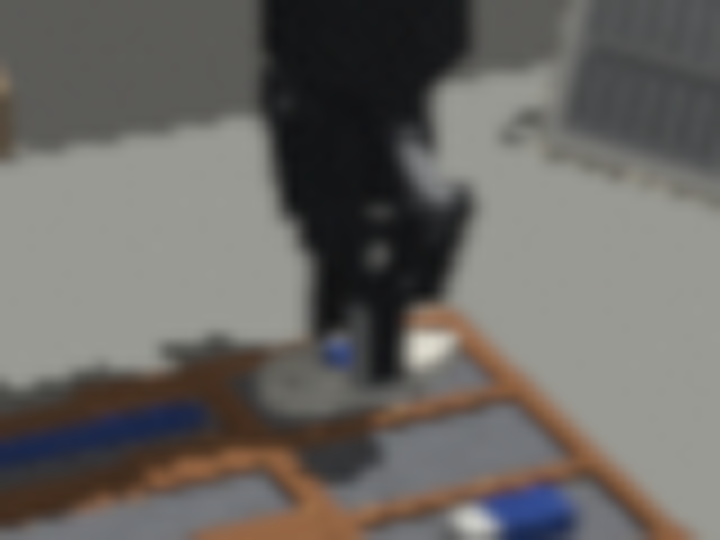

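Call:
arm_command(rows=[{"offset": [0,-0.5,0],"twist": 0,"claw": 0.38},{"offset": [0,-1,0],"twist": 0,"claw": 0.48},{"offset": [0,-1,0],"twist": 0,"claw": 0.55},{"offset": [0,-1,0],"twist": 0,"claw": 0.55},{"offset": [0,-20,0],"twist": 0,"claw": 0.55},{"offset": [0,-75,0],"twist": 0,"claw": 0.55},{"offset": [0,-75,0],"twist": 0,"claw": 0.55}])

```text
time: 16.18
tcp_pos: [626.6, 127.8, 92.7]
tool_rot: [[1.0, 0.007, -0.018], [0.018, 0.002, 1.0], [0.007, -1.0, 0.001]]
force: [-0.5, -0.4, 0.0]
finger_gap: 0.553
```

```bash
python3 - <<'E'
from h import *
a=imaging.get_image('scene'); 
crop(a,220,300,120,180,9,'pics/g11.png')
E
python3 go.py 467.5 -210 75 75.5
```

```text
t 16.23 tcp [625.3 127.5  90.4] yaw 91.03 gap 0.55 F [ 0.9 -0.4 -0.2] q [0.2  0.5  0.02 1.08 0.   0.18] tilt [ 4.e-03 -1.e+00  9.e-04]
[467.5, -210.0, 75.0, 75.5] offset [-163.9   14.5 -334.6] twist 15.5
```

View pics/g11.png

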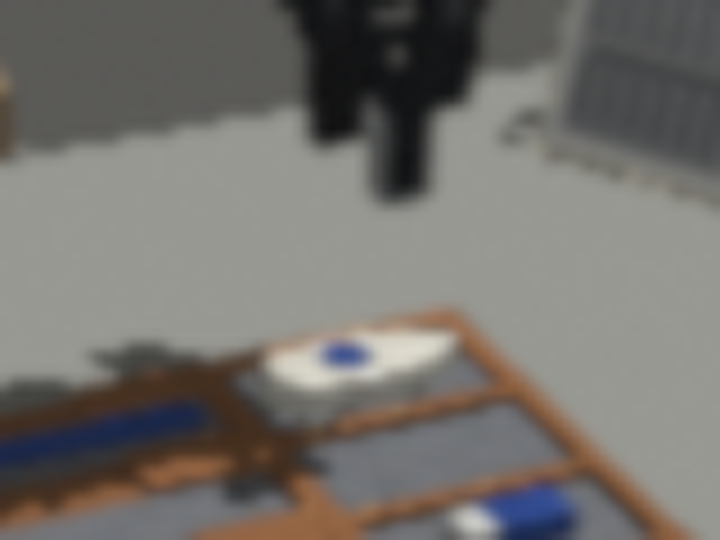

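Call:
arm_command(rows=[{"offset": [-25,0,-55],"twist": 3,"claw": 0.55},{"offset": [-50,0,-110],"twist": 6,"claw": 0.55},{"offset": [-75,0,-165],"twist": 9,"claw": 0.55},{"offset": [-100,5,-220],"twist": 12,"claw": 0.55},{"offset": [-125,10,-270],"twist": 15.5,"claw": 0.5},{"offset": [-164,14,-320],"twist": 15.5,"claw": 0.5},{"offset": [-164,14,-335],"twist": 15.5,"claw": 0.5},{"offset": [-164,14,-335],"twist": 15.5,"claw": 0.5},{"offset": [-164,14,-335],"twist": 15.5,"claw": 0.5}])

```text
time: 17.35
tcp_pos: [466.5, -209.8, 74.1]
tool_rot: [[0.968, -0.0, 0.249], [-0.249, 0.001, 0.968], [-0.0, -1.0, 0.001]]
force: [-0.2, -0.3, 0.4]
finger_gap: 0.498
```

```bash
python3 - <<'E'
from h import *
a=imaging.get_image('scene'); b=imaging.get_image('top')
crop(a,185,335,140,250,5,'pics/g12.png')
crop(b,145,305,125,245,5,'pics/g12t.png')
E
python3 go.py 467.5 -210 75 75.5 467.5 -210 5 75.5
```

```text
t 17.45 tcp [ 466.6 -209.5   74.2] yaw 75.63 gap 0.5 F [-0.2 -0.5  0.2] q [-0.42  0.32 -0.33  0.92  0.   -0.17] tilt [-2.e-04 -1.e+00  3.e-04]
[467.5, -210.0, 75.0, 75.5] offset [ 1.  -0.8 -0.2] twist 0.1
[467.5, -210.0, 5.0, 75.5] offset [ 1.  69.2 -0.3] twist 0.1
```

View pics/g12.png

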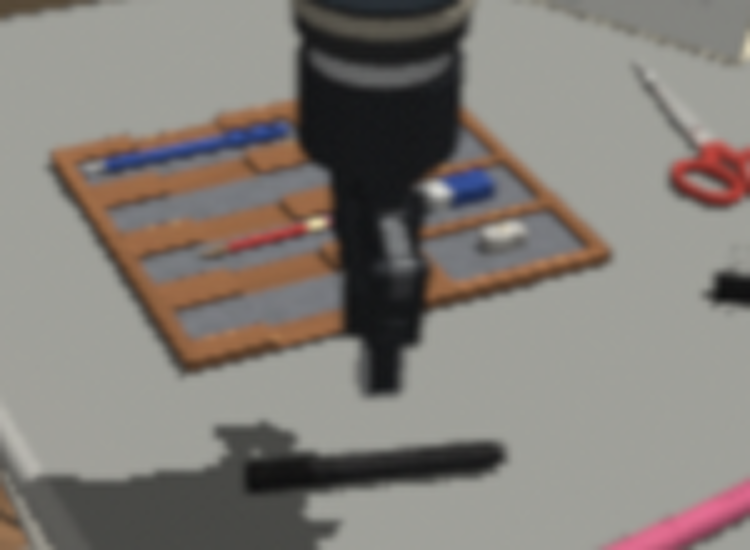

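View pics/g12t.png

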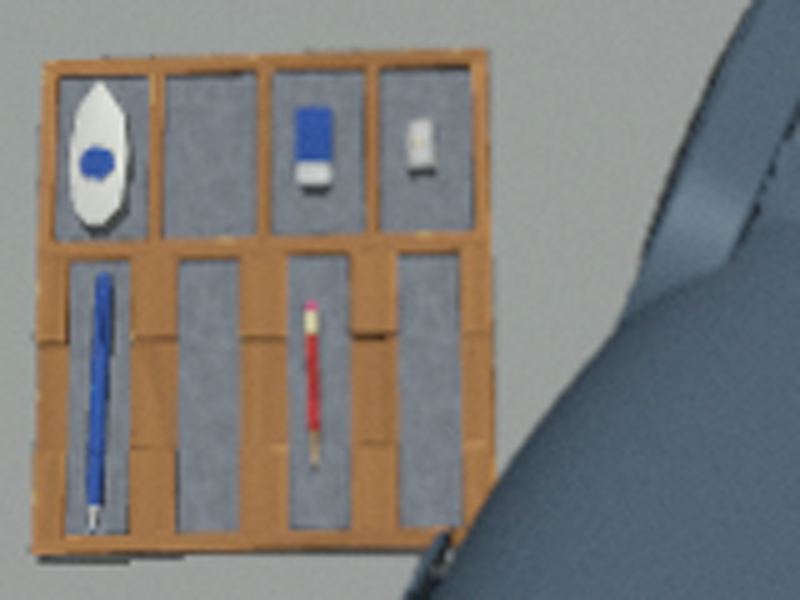

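Call:
arm_command(rows=[{"offset": [1,40,-0.3],"twist": 0,"claw": 0.5},{"offset": [1,64,-0.3],"twist": 0,"claw": 0.5},{"offset": [1,70,-0.3],"twist": 0,"claw": 0.5},{"offset": [1,70,-0.3],"twist": 0,"claw": 0.3},{"offset": [1,70,-0.3],"twist": 0,"claw": 0.08},{"offset": [1,70,-0.3],"twist": 0,"claw": 0.08},{"offset": [1,70,-0.3],"twist": 0,"claw": 0.08},{"offset": [1,70,-0.3],"twist": 0,"claw": 0.08}])

```text
time: 18.45
tcp_pos: [467.6, -211.4, 5.3]
tool_rot: [[0.968, 0.002, 0.25], [-0.25, -0.0, 0.968], [0.002, -1.0, 0.0]]
force: [0.5, 2.2, 6.6]
finger_gap: 0.178
```

```bash
python3 go.py 493.7 64.8 70 91
```

```text
t 18.45 tcp [ 467.6 -211.4    5.3] yaw 75.53 gap 0.178 F [0.5 2.2 6.6] q [-0.42  0.4  -0.42  0.75  0.   -0.17] tilt [ 1.8e-03 -1.0e+00  1.0e-04]
[493.7, 64.8, 70.0, 91.0] offset [-43.6 -64.7 274. ] twist -15.5
```

Call:
arm_command(rows=[{"offset": [0,-30,0],"twist": 0,"claw": 0.08},{"offset": [0,-66,0],"twist": 0,"claw": 0.08},{"offset": [-10,-66,55],"twist": -4,"claw": 0.08},{"offset": [-20,-66,110],"twist": -8,"claw": 0.08},{"offset": [-30,-66,165],"twist": -12,"claw": 0.08},{"offset": [-40,-66,220],"twist": -15.5,"claw": 0.08},{"offset": [-43.6,-66,260],"twist": -15.5,"claw": 0.08},{"offset": [-43.6,-66,274],"twist": -15.5,"claw": 0.08},{"offset": [-43.6,-66,274],"twist": -15.5,"claw": 0.08},{"offset": [-43.6,-66,274],"twist": -15.5,"claw": 0.08}])

```text
time: 19.7
tcp_pos: [492.9, 63.9, 70.4]
tool_rot: [[1.0, -0.0, -0.017], [0.017, -0.0, 1.0], [-0.0, -1.0, -0.0]]
force: [0.7, -0.9, 0.3]
finger_gap: 0.177
```

```bash
python3 - <<'E'
from h import *
a=imaging.get_image('scene'); b=imaging.get_image('top')
crop(a,175,325,110,230,5,'pics/g13.png')
crop(b,145,305,125,245,5,'pics/g13t.png')
E
python3 go.py 493.7 64.8 70 91 493.7 64.8 12 91
```

```text
t 19.8 tcp [492.9  63.7  70.4] yaw 90.93 gap 0.175 F [-0.1  0.3 -0.1] q [ 0.13  0.3  -0.36  0.9  -0.    0.11] tilt [-3.e-04 -1.e+00 -2.e-04]
[493.7, 64.8, 70.0, 91.0] offset [0.8 0.4 1. ] twist -0.1
[493.7, 64.8, 12.0, 91.0] offset [ 0.8 58.4  1.1] twist -0.1
```

View pics/g13.png

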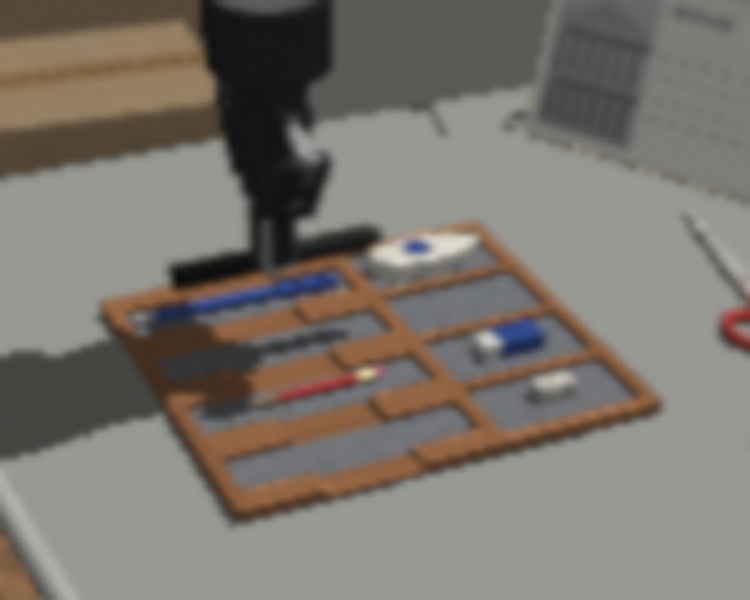

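View pics/g13t.png

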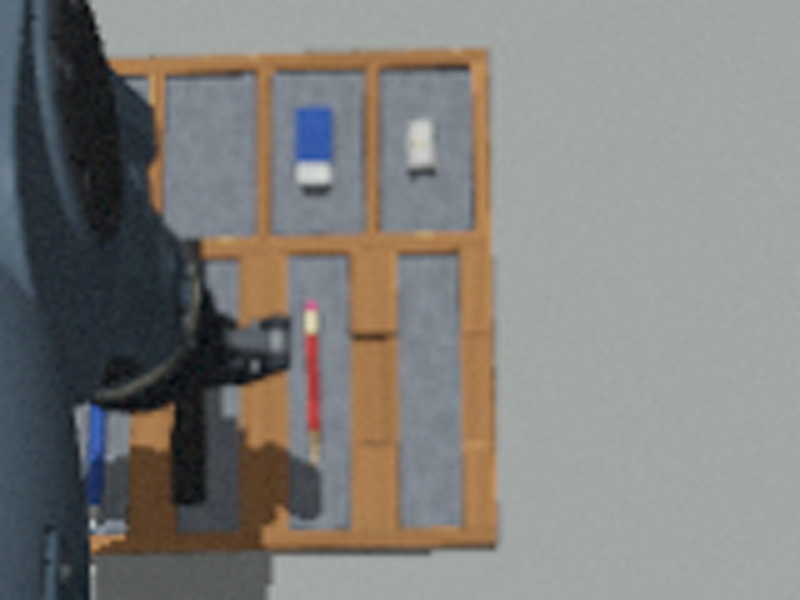

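```bash
python3 -c "
from h import *
print(unproj('top',[(145+188/5,125+503/5)],72), unproj('top',[(145+190/5,125+430/5)],80))"
```

```text
[[427.96067865  61.43373543  72.        ]] [[463.8907869   59.72357941  80.        ]]
```

Call:
arm_command(rows=[{"offset": [-0.5,35,1.2],"twist": 0,"claw": 0.08},{"offset": [-0.5,52,1.2],"twist": 0,"claw": 0.08},{"offset": [-0.5,58,1.2],"twist": 0,"claw": 0.08},{"offset": [-0.5,58.5,1.2],"twist": 0,"claw": 0.08},{"offset": [-0.5,58.5,1.2],"twist": 0,"claw": 0.08}])

```text
time: 20.42
tcp_pos: [493.1, 66.0, 12.5]
tool_rot: [[1.0, 0.001, -0.017], [0.017, 0.0, 1.0], [0.001, -1.0, 0.0]]
force: [-0.7, 1.8, -0.7]
finger_gap: 0.178
```

```bash
python3 - <<'E'
from h import *
a=imaging.get_image('scene'); b=imaging.get_image('top')
crop(a,175,325,110,230,5,'pics/g14.png')
crop(b,145,245,125,245,5,'pics/g14t.png')
E
python3 go.py 493.7 64.8 11.5 91
```

```text
t 20.52 tcp [493.   66.2  12.5] yaw 91.02 gap 0.18 F [ 0.1  0.  -1.2] q [ 0.13  0.37 -0.44  0.76  0.    0.12] tilt [ 1.e-03 -1.e+00  2.e-04]
[493.7, 64.8, 11.5, 91.0] offset [ 0.6  1.  -1.4] twist 0.0
```

View pics/g14.png

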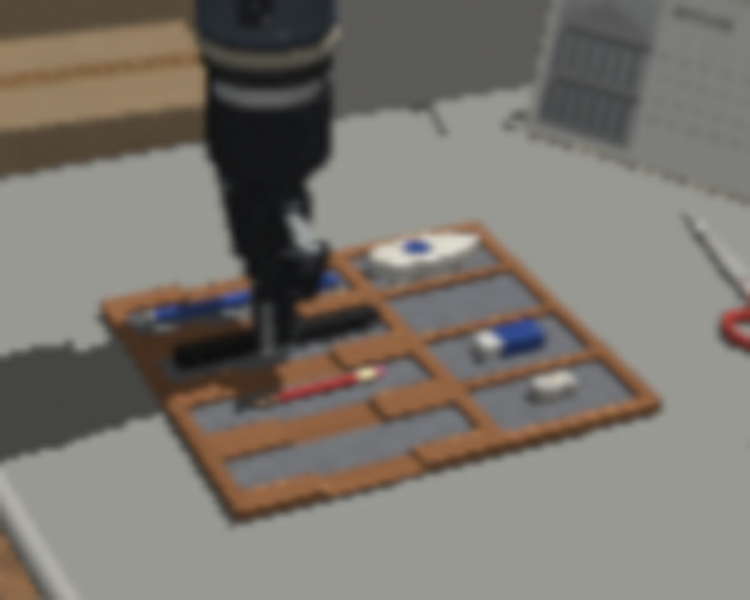

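View pics/g14t.png

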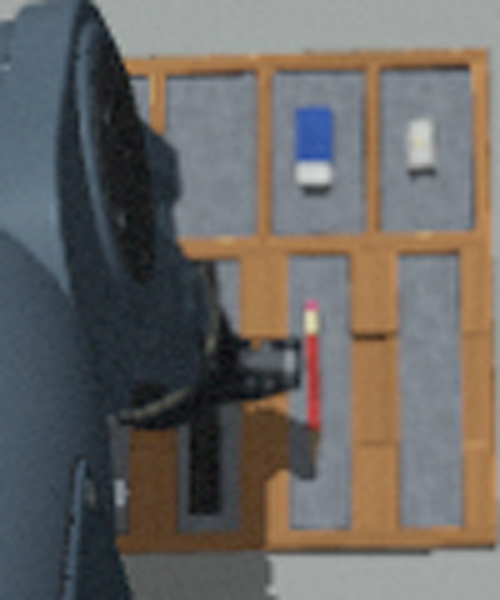

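Call:
arm_command(rows=[{"offset": [0,0.8,-0.6],"twist": 0,"claw": 0.08},{"offset": [0,1.2,-0.6],"twist": 0,"claw": 0.08},{"offset": [0,1.2,-0.6],"twist": 0,"claw": 0.22},{"offset": [0,1.2,-0.6],"twist": 0,"claw": 0.32},{"offset": [0,1.2,-0.6],"twist": 0,"claw": 0.35},{"offset": [0,1.2,-0.6],"twist": 0,"claw": 0.35},{"offset": [0,-15,-0.6],"twist": 0,"claw": 0.35},{"offset": [0,-75,-0.6],"twist": 0,"claw": 0.35},{"offset": [0,-130,-0.6],"twist": 0,"claw": 0.35}])

```text
time: 21.65
tcp_pos: [492.3, 65.5, 143.4]
tool_rot: [[1.0, -0.001, -0.018], [0.018, 0.0, 1.0], [-0.001, -1.0, 0.0]]
force: [1.0, -0.0, -1.0]
finger_gap: 0.346
```

```bash
python3 go.py 350 -250 170 91
```

```text
t 21.65 tcp [492.3  65.5 143.4] yaw 91.03 gap 0.346 F [ 1. -0. -1.] q [ 0.13  0.24 -0.25  1.09  0.    0.11] tilt [-7.e-04 -1.e+00  0.e+00]
[350.0, -250.0, 170.0, 91.0] offset [-147.9  -26.5 -312.9] twist 0.0
```

Call:
arm_command(rows=[{"offset": [-20,-20,-60],"twist": 0,"claw": 0.35},{"offset": [-50,-27,-120],"twist": 0,"claw": 0.35},{"offset": [-80,-27,-180],"twist": 0,"claw": 0.35},{"offset": [-120,-27,-240],"twist": 0,"claw": 0.35},{"offset": [-148,-27,-300],"twist": 0,"claw": 0.35},{"offset": [-148,-27,-313],"twist": 0,"claw": 0.35},{"offset": [-148,-27,-313],"twist": 0,"claw": 0.35},{"offset": [-148,-27,-313],"twist": 0,"claw": 0.35}])

```text
time: 22.65
tcp_pos: [350.1, -249.7, 168.8]
tool_rot: [[1.0, -0.0, -0.017], [0.017, 0.001, 1.0], [-0.0, -1.0, 0.001]]
force: [0.2, 0.1, 0.6]
finger_gap: 0.351
```

```bash
python3 - <<'E'
from h import *
a=imaging.get_image('scene'); b=imaging.get_image('top')
cv2.imwrite('pics/scene_f.png',a[:,:,::-1]); cv2.imwrite('pics/top_f.png',b[:,:,::-1])
crop(a,185,315,140,225,6,'pics/g15.png')
crop(b,145,255,125,245,5,'pics/g15t.png')
E
python3 go.py
```

```text
t 22.75 tcp [ 350.5 -249.2  168.8] yaw 91.09 gap 0.353 F [0.3 0.2 0.4] q [-0.62  0.11 -0.34  1.12  0.   -0.64] tilt [-1.e-04 -1.e+00  5.e-04]
```

View pics/g15.png

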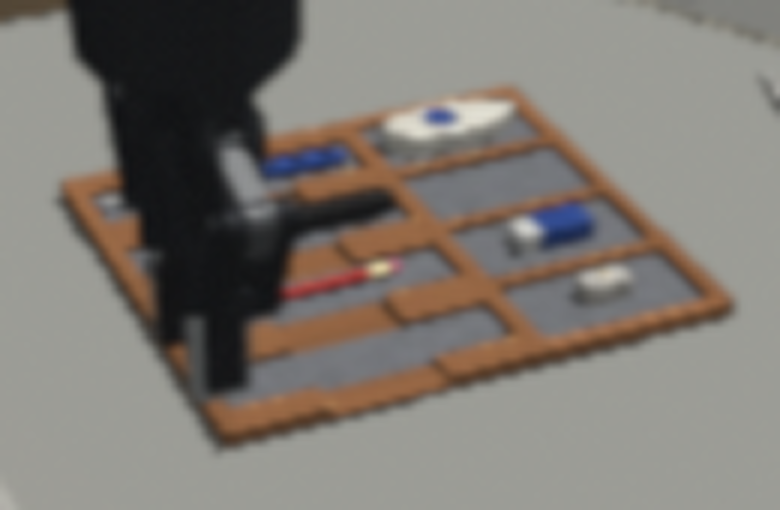

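View pics/g15t.png

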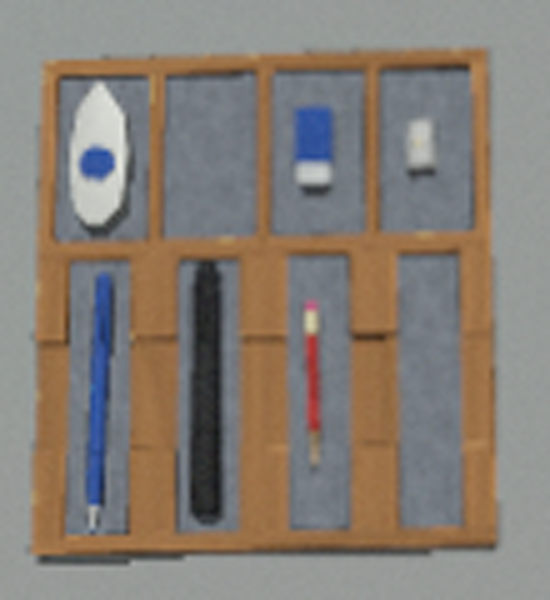

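View pics/top_f.png

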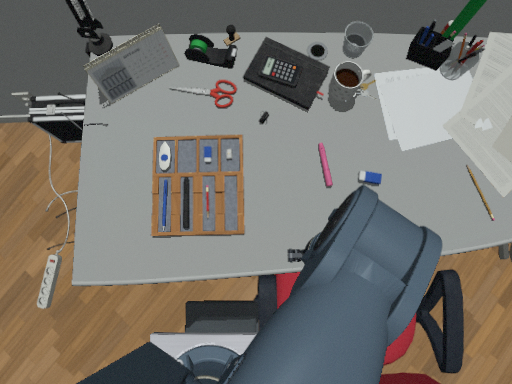

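```bash
python3 - <<'E'
from fit import *
im=cv2.imread('pics/top_f.png')[:,:,::-1]
def dk(im): return np.clip((95-im.max(2))/45,0,1)
for z0 in (6,):
    x,y,a,e=fitbox('top',im,(178,196,172,236),dk,(494,65,np.pi/2),(15,136,17,z0)); print('marker',x,y,np.degrees(a),e)
    r=-.96*np.pi/180; d=np.array([x-547.2,y-35.7]); print('in tray',np.cos(r)*d[0]-np.sin(r)*d[1],np.sin(r)*d[0]+np.cos(r)*d[1])
def bl(im): return np.clip(np.maximum((im[:,:,2]-im[:,:,0]-30)/60,(im.sum(2)-430)/90),0,1)
for nm,roi,p0,d in(("eraser",(200,216,142,166),(628,7,np.pi/2),(20,44,0,18)),("sharp",(222,238,145,164),(629,-52,np.pi/2),(16,26,0,19))):
    x,y,a,e=fitbox('top',im,roi,bl,p0,d); dd=np.array([x-547.2,y-35.7]);print(nm,x,y,np.degrees(a),e,'tray',np.cos(r)*dd[0]-np.sin(r)*dd[1],np.sin(r)*dd[0]+np.cos(r)*dd[1])
E
```

```text
marker 495.5264125499423 65.84083943102507 91.41753796886691 0.1326509788522575
in tray -51.16134333378481 31.002367487793514
eraser 631.270079127662 8.999099998426553 89.5465412800957 0.10539975570082429 tray 83.61092173812786 -28.105693934255218
sharp 630.6292099584717 -50.95881792519499 89.8082857713059 0.3522078113949149 tray 81.96558497099704 -88.04445853572564
```

Call:
arm_command(rows=[{"offset": [-20,-20,-60],"twist": 0,"claw": 0.35},{"offset": [-40,-40,-120],"twist": 0,"claw": 0.35},{"offset": [-60,-60,-180],"twist": 0,"claw": 0.35},{"offset": [-80,-60,-230],"twist": 0,"claw": 0.35},{"offset": [-80,-60,-230],"twist": 0,"claw": 0.35},{"offset": [-80,-60,-230],"twist": 0,"claw": 0.35},{"offset": [-80,-60,-230],"twist": 0,"claw": 0.35}])

```text
time: 23.62
tcp_pos: [275.2, -479.9, 228.9]
tool_rot: [[1.0, -0.0, -0.02], [0.02, 0.001, 1.0], [-0.0, -1.0, 0.001]]
force: [0.6, 0.5, 0.0]
finger_gap: 0.351
```

```bash
python3 - <<'E'
from h import *
a=imaging.get_image('scene')
crop(a,185,315,140,225,6,'pics/g16.png')
E
python3 go.py
```

```text
t 23.68 tcp [ 275.2 -480.   229. ] yaw 91.15 gap 0.352 F [1.4 0.2 0.2] q [-1.05  0.29  0.05  1.33  0.   -1.07] tilt [-0.e+00 -1.e+00  4.e-04]
```

View pics/g16.png

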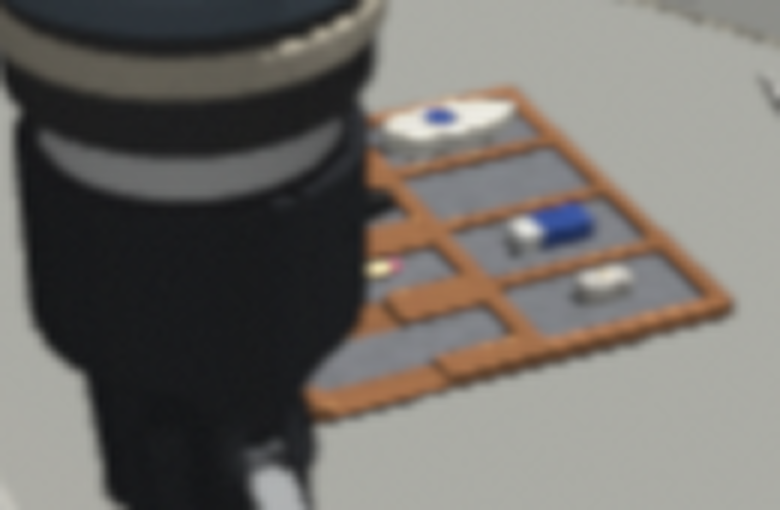

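Call:
arm_command(rows=[{"offset": [-50,0,-8],"twist": 0,"claw": 0.35},{"offset": [-100,0,-15],"twist": 0,"claw": 0.35},{"offset": [-100,0,-15],"twist": 0,"claw": 0.35},{"offset": [-100,0,-15],"twist": 0,"claw": 0.35},{"offset": [-100,0,-15],"twist": 0,"claw": 0.35}])

```text
time: 24.3
tcp_pos: [175.8, -497.8, 229.0]
tool_rot: [[1.0, 0.0, -0.02], [0.02, -0.0, 1.0], [0.0, -1.0, -0.0]]
force: [0.6, 0.4, 0.3]
finger_gap: 0.353
```

```bash
python3 - <<'E'
from h import *
a=imaging.get_image('scene'); b=imaging.get_image('top')
crop(a,185,315,140,225,6,'pics/g17.png'); cv2.imwrite('pics/top_g.png',b[:,:,::-1])
E
python3 go.py
```

```text
t 24.4 tcp [ 175.7 -497.9  228.8] yaw 91.12 gap 0.353 F [ 0.1  0.1 -0.2] q [-1.23  0.24 -0.01  1.32  0.   -1.25] tilt [ 0.e+00 -1.e+00  2.e-04]
```

View pics/g17.png

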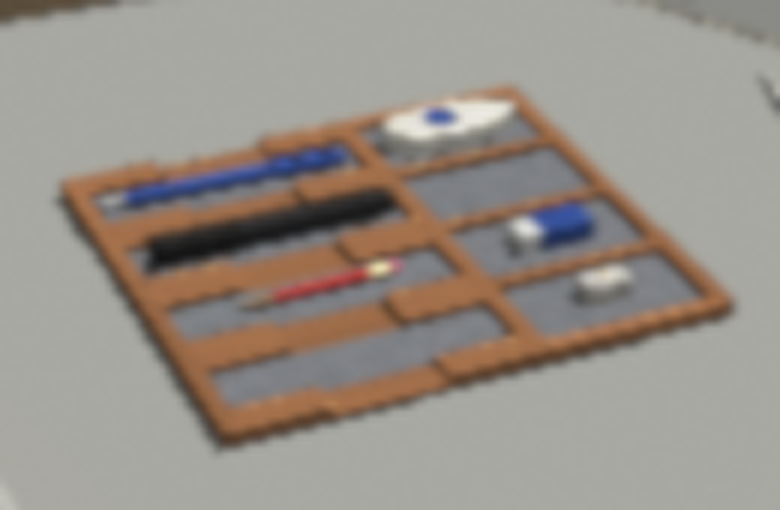

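View pics/top_g.png

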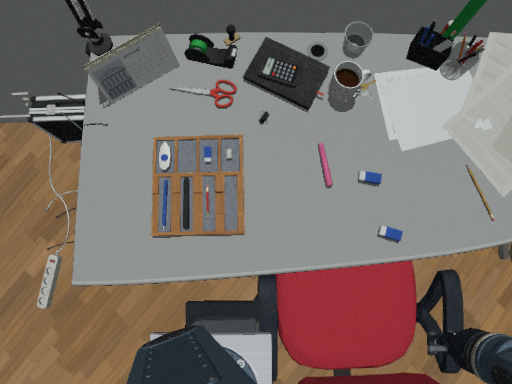

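All four things lie in their places. In the top view they are: tape (165,157), eraser (208,155), sharpener (229,154), marker (186,204). The pen, pencil and pink highlighter (325,165) have not moved.

```bash
python3 -c "
from rig import hand_in
print(hand_in())"
```

```text
the job is handed in; nothing more can be done
None
```

The tray is laid out as asked and handed in at about 24 s, with the arm parked clear of everything.

I placed the things in the order given:
- **Eraser:** the 44 mm one, in the pocket behind the red pencil.
- **Sharpener:** in the pocket to the right of the eraser's.
- **Correction tape:** in the pocket behind the blue pen.
- **Black marker:** in the groove to the right of the blue pen.

In the last pictures each thing lies inside its own recess. The marker, eraser and sharpener measured within about 3 mm of their recess centres. The marker has roughly 6 mm clear at the back end of its groove. I judged flatness by eye from both cameras and from the heights at which I released things, not by a separate measurement. The pencil, pen and pink highlighter look unmoved.

- **Camera disagreement:** the two cameras differed by 2 to 6 mm on absolute positions, so I used the top camera throughout.
- **Weak sharpener fit:** the final fit was poor, because grey on grey felt gives little contrast. I checked its place by eye.
- **Forces:** the highest I saw were about 9 N, brief presses while gripping and setting down.

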